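# Hang the gear basket on the packing scale

## Task

Get the gear basket weighed for packing: first release the hanging scale by sliding its orange transport lock all the way to the green end, then hang the blue basket by the bare steel middle of its handle in the scale's yellow hook, so that it hangs freely and level. Keep the basket upright all the way and leave the other parts on the table where they are.

Things in the scene. Friction and masses are not known exactly. Their poses are not given: they have to be found in the camera images.
- scale: Hanging scale, fixed. Origin on the table below the hook; x from its front (lock) to its column. Grey base 320 x 200 x 20 mm, x -170 to 150. Column 40 x 50 mm at x 100 to 140. Blue arm over the hook: x -28 to 140, y -22 to 22, z 310 to 370 mm (display on it from x 60, to z 410): it blocks a gripper pointing straight down at the hook; lean the tool about 30 deg back, away from the column.
- hook_seat (a point): Centre of the hook floor, top side, 200 mm above the table; axes as the scale. Hook: yellow flat steel 24 mm wide (x), 4 mm thick. Back plate (inner face y +10 mm) rises to the blue arm; lip (y -10 to -14 mm) is 18 mm high. Open to -y: the handle goes in over the lip from -y, then down. A seated bar lies along x, its axis 4 mm above this point.
- lock (a joint): Travel of the orange transport lock in m, along the scale's +y: 0 locked (red end mark), 0.080 released (green end mark, at the end stop). Rubs with about 2 N.
- lock_top (a point): Centre of the top of the orange lock grip, a block 34 (x) x 24 (y) x 50 mm (z) on a black track in front of the hook; top 83 mm, track top 32 mm above the table. Moves with the lock; axes as the scale.
- basket: Blue basket 130 (x) x 100 (y) x 55 mm high, two gears in foam, stiff upright handle; about 0.5 kg. Origin: centre of underside. Handle in the x-z plane: 8 mm steel posts at x +-62 mm, top bar along x, axis 125 mm up. Bar bare and round, 8 mm, for x -23 to 23; flat-sided red sleeves, 14 mm wide (y), 16 mm high, at |x| 23 to 59 mm. Same when turned half round.
- bail_mid (a point): Middle of the handle's top bar, on its axis; axes as the basket's.
- housing: Bystander: aluminium pump housing, round flange 96 mm across, 62 mm high, standing loose; origin at the centre of its underside.
- gearwheel: Bystander: loose double steel gear, 72 mm across, 38 mm high; origin at the centre of its underside.
- seal: Bystander: loose black rubber ring seal, 110 mm across, 18 mm high; origin at the centre of its underside.
- stub: Bystander: loose dark steel stub shaft standing on its 80 mm flange, 120 mm high; origin at the centre of its underside.
- conrod: Bystander: loose steel connecting rod lying flat, 184 mm long, 68 mm wide at the big end, 22 mm high; long along its x; origin at the centre of its underside.
- can: Bystander: loose yellow spray can, 60 mm across, 170 mm tall; origin at the centre of its underside.
There are look-alikes about, which are no part of the job. What is meant by the basket is not pink, and is the larger of those in its own colour.

How it is judged:
By the outcome, as a careful person would: the job done as asked, in the order asked, and still so for the second after the job is handed in, with the robot touching nothing.
It also fails if it takes over 58 s, if anything falls off the work surface, if the arm or the gripper's body presses on something with over 40 N, if the wrist force passes 120 N, or if a joint passes its speed limit or range.

## Robot

A 7-joint arm with a two-finger parallel gripper is mounted at the origin on the work surface. World frame = base frame: x ahead of the robot, y to its left, z up, the work surface at z = 0. Lengths are in m, angles in rad, forces in N, time in s.
With the tool pointing down it reaches from about 0.425 to 0.925 m from the base axis. Payload 6.8 kg.
Tool frame: the origin (TCP) lies on the front face of the gripper's body, between the roots of the fingers; the fingertips stand 73 mm ahead of it and the grasp point (between the pads) lies 54 mm ahead of it; z points along the fingers, x is the direction in which the jaws open and shut, and the axes are right-handed (so a half turn about z gives the same grasp; the last joint's range is limited). The gripper opens to 85 mm and grips with 20 to 120 N. Pads are 22 mm wide; open, the fingers measure 114 mm over their backs; the gripper's body (76 mm by 85 mm) begins 54 mm behind the grasp point. The pads swing forward as they close: fully open they stand 13 mm farther back than shut.
Start: joints at [-1.232, 0.477, 0.022, 1.555, -0.011, 1.109, -0.083], TCP at [0.292, 0.609, 0.304] pointing down, gripper open.
Joint ranges: [-2.96, 2.96], [-0.34, 2.1], [-1.41, 1.46], [0.24, 2.44], [-1.37, 4.51], [0.17, 1.92], [-2.96, 2.96]. Speed limits (rad/s): [2.39, 2.39, 3.14, 3.14, 3.14, 3.14, 3.14].

## Interface

Orientations are given as a unit quaternion [w, x, y, z].
In Python, from station import get_obs, read_camera, hand_in gives the robot as it stands. The module is installed in compiled form; this text tells all that it offers.
- The arm moves only by the shell command python3 -m creep 'ROWS' [FORCE]. ROWS is JSON, a list that holds one entry, the list of rows, each a list of 7 numbers: the turn, a rotation vector about the tool's x, y, z in rad, then the shift along the tool's x, y, z in m, then the finger opening in m, from 0 to 0.0854. A call has 1 to 20 rows; each row shifts and turns the pose as measured when the row begins, along the tool's axes as they then stand; what a row does not reach is not made up. A row lasts 1/12 s, in which the tool goes at most 41.7 mm and 7.16 degrees, less where a joint would pass 70% of its speed; a pose out of reach is approached as far as the arm can. A call is refused whole if a number of a shift passes 0.0417 or a number of a turn 0.125, either way. A call with a gripper value outside its range is refused whole. The fingers move at their own pace and stop on an object; FORCE is the grip in N (left out, the last holds). Time passes only in rows, so rows that do not move let the fingers close. It gives the time, the measured TCP pose, the force and the opening at its end, in the units of the state.
- get_obs(): the state, without advancing time (a new reading comes with each control period).
- read_camera(name): name is "scene" or "top" or "wrist"; returns a dict with "color" (384x512x3 uint8, red, green, blue), "range_z" (384x512 float32, m along the optical axis (not along the pixel's ray), 0 where there is no reading), "fovy" (degrees; the focal length in pixels is half the picture's height over the tangent of half this angle, whatever the lens; pixels are square), "cx", "cy" (the principal point, pixels), "rvec" (rotation vector, rad) and "tvec" (3), from world to camera coordinates, as OpenCV has them. Camera axes: x right, y down, z forward; pixel columns grow to the right and rows downward; lengths in m; the calibration is good to about 2 mm. A picture is of the moment at which its call begins.
- hand_in(): hands the job in, once; it reports no verdict.
The state is a dict: "t": time; "q": joint angles; "joint_vel": joint speeds; "joint_torque": joint torques, N m; "eef_pos": TCP position; "tool_rot": TCP orientation; "contact_force": force on the tool from outside, world axes, zero at the start; "torque": the same for the moment, N m; "gripper_width": opening from 0.0 (shut) to 1.0 (fully open).
Only numpy, scipy, OpenCV 4.12 (cv2) and the standard library are available. Lean on these libraries where they do the work, as an engineer would, in place of code of your own. Each camera call takes 0.05 s, during which the arm holds its last target.

## Working session

There is one attempt and no reset: what is moved stays moved. The work goes in short steps, Python scripts to look and compute and a shell command to move; the robot and the scene stay as the last step left them, time stands still between calls to the robot, and variables do not carry over. Pictures are saved under pics/ and viewed, and the job is handed in when it is done.

```bash
ls; mkdir -p pics; cat > h.py <<'E'
import numpy as np, cv2
from scipy.spatial.transform import Rotation as R
from station import get_obs, read_camera
def cam(n):
    c=read_camera(n); c['R']=cv2.Rodrigues(np.array(c['rvec'],float))[0]; c['t']=np.array(c['tvec'],float)
    c['f']=384/2/np.tan(np.radians(c['fovy'])/2); return c
def pts(c):
    v,u=np.mgrid[0:384,0:512]; z=c['range_z']
    P=np.stack([(u-c['cx'])/c['f']*z,(v-c['cy'])/c['f']*z,z],-1)
    return (P-c['t'])@c['R']
def ray(c,u,v):
    d=np.array([(u-c['cx'])/c['f'],(v-c['cy'])/c['f'],1])@c['R']; return -c['t']@c['R'],d
def onz(c,u,v,z):
    o,d=ray(c,u,v); return o+d*(z-o[2])/d[2]
def proj(c,P):
    q=np.asarray(P)@c['R'].T+c['t']; return q[...,:2]/q[...,2:]*c['f']+[c['cx'],c['cy']]
def save(c,n,s=1.5):
    cv2.imwrite('pics/'+n+'.png',cv2.resize(c['color'][:,:,::-1],None,fx=s,fy=s,interpolation=cv2.INTER_CUBIC))
E
python3 - <<'E'
from h import *
for n in ['scene','top','wrist']:
    c=cam(n); save(c,n+'0'); np.save('pics/'+n+'0.npy',c,allow_pickle=True); print(n,c['fovy'],c['cx'],c['cy'],-c['t']@c['R'])
o=get_obs();print({k:np.round(v,3) for k,v in o.items()})
E
```

```text
pics
scene 50.27663519287904 252.73928535051888 195.33750135701987 [ 1.19938224 -0.63331092  1.03137811]
top 53.29068921457039 251.10714774319297 185.43747328998975 [0.35788499 0.03095252 1.37143906]
wrist 66.66289402919631 255.16725692476342 189.85955040001963 [0.23216903 0.63745343 0.3725524 ]
{'t': np.float64(0.15), 'q': array([-1.232,  0.478,  0.022,  1.556, -0.012,  1.109, -0.083]), 'joint_vel': array([-0.001, -0.002,  0.001, -0.003, -0.001,  0.001,  0.001]), 'joint_torque': array([ 2.0000e-03, -5.9692e+01,  1.6100e+00, -2.8149e+01,  1.3000e-02,
        6.0000e-03, -0.0000e+00]), 'eef_pos': array([0.291, 0.608, 0.303]), 'tool_rot': array([ 0.   ,  0.846,  0.533, -0.001]), 'contact_force': array([ 0.04 , -0.355, -0.758]), 'torque': array([0.026, 0.005, 0.001]), 'gripper_width': np.float64(1.004)}
```

View pics/scene0.png

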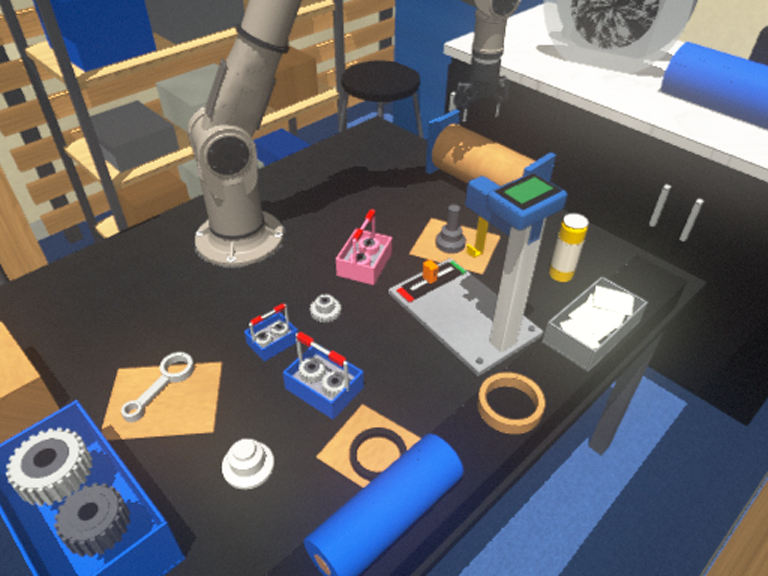

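View pics/top0.png

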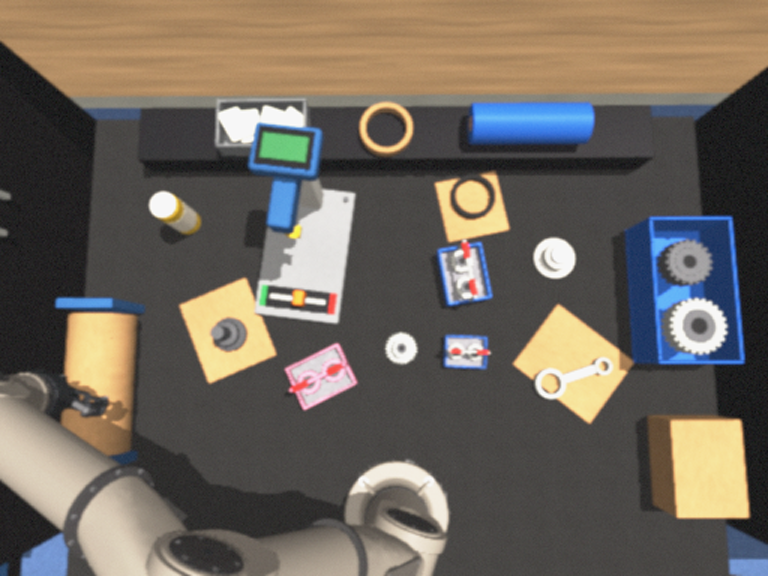

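View pics/wrist0.png

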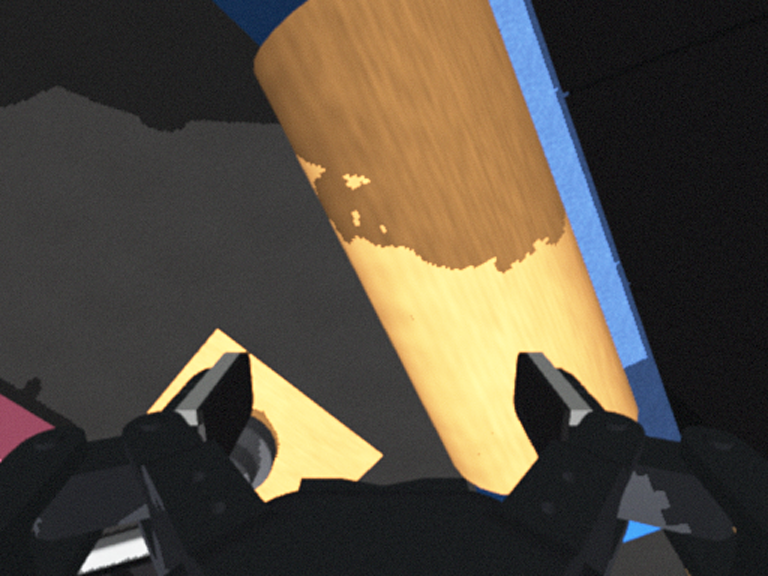

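Scene (shown at 1.5×): the large blue basket is at top (465,273), scale lock (298,297) with the green mark to its left, hook at top (295,231) / scene (478,245). Now measuring.

```bash
python3 - <<'E'
from h import *
C={n:np.load(f'pics/{n}0.npy',allow_pickle=True).item() for n in ['scene','top']}
import colorsys
for n,c in C.items():
    P=pts(c); hsv=cv2.cvtColor(c['color'],cv2.COLOR_RGB2HSV); H,S,V=[hsv[...,i].astype(int) for i in range(3)]
    print(n)
    masks={'orange':(H>=8)&(H<=17)&(S>200)&(V>130),'red':((H<6)|(H>174))&(S>180)&(V>100),'green':(H>50)&(H<80)&(S>120)&(V>60),'yellow':(H>20)&(H<30)&(S>200)&(V>110),'blue':(H>105)&(H<120)&(S>150)&(V>60)}
    for k,m in masks.items():
        nn,l,s,ce=cv2.connectedComponentsWithStats(m.astype(np.uint8))
        for i in range(1,nn):
            if s[i,4]<12: continue
            p=P[(l==i)&(c['range_z']>0)]
            if len(p)<5: continue
            p0,p1=np.percentile(p,3,0),np.percentile(p,97,0)
            if p1[2]<0.0 or p0[0]>1 : continue
            print(k,s[i,4],ce[i].round(1),'med',np.median(p,0).round(3),'lo',p0.round(3),'hi',p1.round(3))
E
```

```text
scene
orange 75 [285.8 182.1] med [0.498 0.209 0.063] lo [0.475 0.205 0.04 ] hi [0.506 0.223 0.081]
red 30 [246.5 142.7] med [0.295 0.205 0.13 ] lo [ 0.152  0.191 -0.002] hi [0.304 0.334 0.135]
red 27 [238.4 155.5] med [0.331 0.13  0.13 ] lo [0.294 0.117 0.096] hi [0.34  0.172 0.137]
red 42 [270.1 196. ] med [0.481 0.147 0.025] lo [0.457 0.136 0.021] hi [0.502 0.155 0.028]
red 24 [185.9 205. ] med [ 0.37  -0.135  0.093] lo [ 0.364 -0.145  0.086] hi [ 0.375 -0.126  0.098]
red 24 [170.6 213. ] med [ 0.367 -0.192  0.092] lo [ 0.334 -0.203  0.059] hi [ 0.37  -0.172  0.095]
red 56 [202.8 225.6] med [ 0.507 -0.173  0.13 ] lo [ 0.409 -0.178  0.   ] hi [ 0.521 -0.094  0.135]
red 57 [224.2 238.1] med [ 0.588 -0.159  0.131] lo [ 0.512 -0.164 -0.002] hi [ 0.602 -0.078  0.135]
green 269 [351.8 126.4] med [0.717 0.197 0.412] lo [0.696 0.162 0.41 ] hi [0.739 0.235 0.414]
green 22 [304.9 177.7] med [0.5   0.311 0.025] lo [0.475 0.304 0.021] hi [0.524 0.318 0.029]
yellow 161 [319.  159.5] med [0.616 0.221 0.224] lo [0.605 0.195 0.198] hi [0.626 0.224 0.276]
yellow 148 [381.3 156. ] med [0.693 0.477 
[... 1612 characters left out ...]
.17   0.181]
blue 323 [194.8 107.4] med [0.684 0.17  0.409] lo [0.671 0.142 0.4  ] hi [0.753 0.26  0.413]
blue 295 [188.  133.9] med [0.637 0.211 0.369] lo [0.589 0.189 0.363] hi [0.673 0.233 0.373]
blue 4477 [454.9 190.2] med [ 0.522 -0.652  0.074] lo [ 0.349 -1.095 -0.44 ] hi [ 0.66  -0.559  0.131]
blue 99 [322.1 181. ] med [ 0.553 -0.206  0.051] lo [ 0.489 -0.216  0.026] hi [ 0.619 -0.184  0.06 ]
blue 23 [297.  166.3] med [ 0.605 -0.118  0.052] lo [ 0.6   -0.137  0.032] hi [ 0.609 -0.102  0.058]
blue 54 [296.6 190.6] med [ 0.516 -0.117  0.019] lo [ 0.478 -0.148 -0.002] hi [ 0.589 -0.104  0.052]
blue 226 [ 53.9 201.9] med [0.469 0.671 0.169] lo [ 0.46   0.602 -0.429] hi [0.542 1.049 0.174]
```

```bash
python3 - <<'E'
from h import *
C={n:np.load(f'pics/{n}0.npy',allow_pickle=True).item() for n in ['scene','top']}
for n,c in C.items():
    P=pts(c); ok=c['range_z']>0; print(n)
    X,Y,Z=P[...,0],P[...,1],P[...,2]
    # plate top
    m=ok&(abs(Z-0.02)<.006)&(X>.4)&(X<.85)&(Y>.05)&(Y<.42)
    r=cv2.minAreaRect((P[m][:,:2]*1000).astype(np.float32)); print('plate',r, np.median(Z[m]))
    m=ok&(Z>.34)&(Z<.38)&(X>.5)&(X<.7)&(Y>.1)&(Y<.3)
    if m.sum()>20: print('arm',cv2.minAreaRect((P[m][:,:2]*1000).astype(np.float32)),np.median(Z[m]))
    # lock grip top
    m=ok&(Z>.072)&(Z<.095)&(X>.44)&(X<.54)&(Y>.13)&(Y<.33)
    print('locktop',m.sum(),P[m].mean(0).round(4),P[m].min(0).round(3),P[m].max(0).round(3))
    m=ok&(Z>.045)&(Z<.095)&(X>.44)&(X<.54)&(Y>.13)&(Y<.33)
    print('lock',m.sum(),P[m].mean(0).round(4),P[m].min(0).round(3),P[m].max(0).round(3))
    # hook
    m=ok&(Z>.19)&(Z<.30)&(X>.57)&(X<.66)&(Y>.15)&(Y<.26)
    print('hook',m.sum(),P[m].min(0).round(3),P[m].max(0).round(3))
    # bail
    m=ok&(Z>.110)&(Z<.15)&(X>.46)&(X<.65)&(Y>-.24)&(Y<-.08)
    p=P[m]; print('bail',len(p),p.mean(0).round(4)); 
    r=cv2.minAreaRect((p[:,:2]*1000).astype(np.float32)); print(r, np.percentile(p[:,2],[5,50,95]).round(4))
    m=ok&(Z>.045)&(Z<.064)&(X>.44)&(X<.66)&(Y>-.26)&(Y<-.06)
    r=cv2.minAreaRect((P[m][:,:2]*1000).astype(np.float32)); print('rim',r)
c=C['top']; im=c['color'][130:215,150:360,::-1]; cv2.imwrite('pics/topz.png',cv2.resize(im,None,fx=3.8,fy=3.8,interpolation=cv2.INTER_CUBIC))
c=C['scene']; im=c['color'][100:280,190:370,::-1]; cv2.imwrite('pics/scenez.png',cv2.resize(im,None,fx=3.3,fy=3.3,interpolation=cv2.INTER_CUBIC))
E
```

```text
scene
plate ((581.3975830078125, 251.4200439453125), (279.5144958496094, 383.4605712890625), 80.6287612915039) 0.019083108773457393
arm ((647.4799194335938, 188.41921997070312), (53.661468505859375, 136.39588928222656), 60.285762786865234) 0.3672632780329945
locktop 59 [0.4906 0.2154 0.0796] [0.47  0.203 0.073] [0.506 0.23  0.086]
lock 110 [0.4928 0.2136 0.0699] [0.47  0.203 0.046] [0.506 0.23  0.086]
hook 197 [0.598 0.193 0.195] [0.627 0.227 0.283]
bail 189 [ 0.5522 -0.1642  0.1275]
((544.6580810546875, -164.2715301513672), (132.6630859375, 14.628161430358887), 9.568819046020508) [0.1185 0.1284 0.1344]
rim ((544.8937377929688, -163.9500732421875), (136.02528381347656, 104.04340362548828), 10.2586030960083)
top
plate ((607.6402587890625, 234.42803955078125), (413.6808166503906, 367.50738525390625), 0.03427569568157196) 0.020134117900142627
arm ((631.97119140625, 193.06423950195312), (87.02100372314453, 94.24998474121094), 87.26239776611328) 0.36930598683250504
locktop 74 [0.4898 0.2202 0.0812] [0.473 0.209 0.073] [0.508 0.234 0.09 ]
lock 86 [0.4892 0.219  0.078 ] [0.473 0.208 0.045] [0.508 0.234 0.09 ]
hook 52 [0.602 0.198 0.195] [0.627 0.229 0.226]
bail 149 [ 0.5475 -0.1603  0.1303]
((547.9037475585938, -160.75425720214844), (128.1377716064453, 14.570058822631836), 9.32832145690918) [0.1227 0.1309 0.1357]
rim ((548.7310180664062, -161.00369262695312), (130.5377197265625, 101.05884552001953), 9.544646263122559)
```

View pics/topz.png

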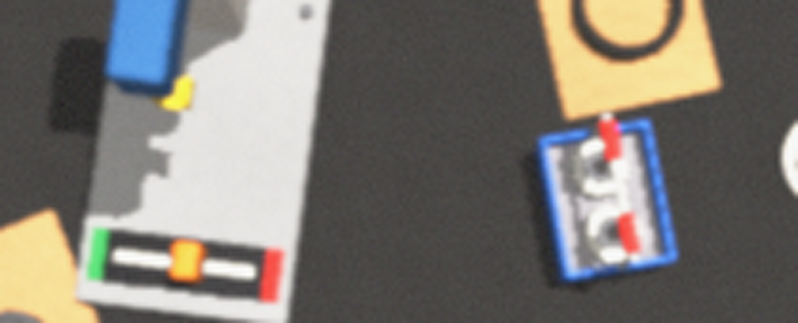

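View pics/scenez.png

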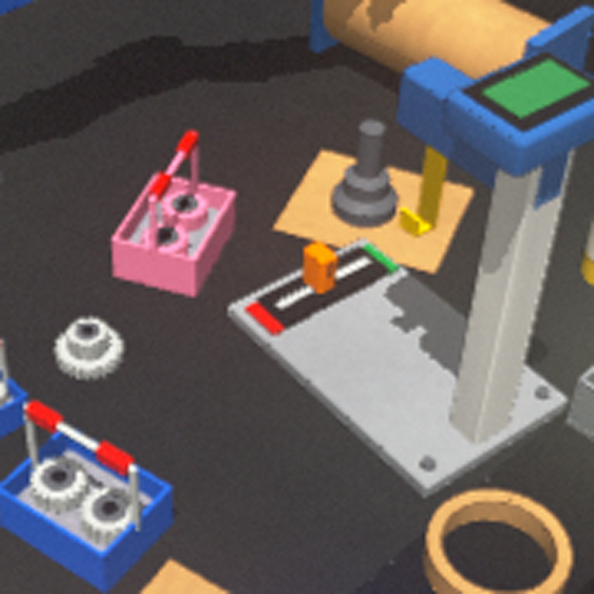

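```bash
python3 -m creep '[[[0,0,-0.112,0,0,0,0],[0,0,-0.112,0,0,0,0],[0,0,-0.112,0,0,0,0],[0,0,0,-0.034,0.0198,0,0],[0,0,0,-0.034,0.0198,0,0],[0,0,0,-0.034,0.0198,0,0],[0,0,0,-0.034,0.0198,0,0],[0,0,0,-0.034,0.0198,0,0],[0,0,0,-0.034,0.0198,0,0],[0,0,0,-0.034,0.0198,0,0],[0,0,0,-0.034,0.0198,0,0],[0,0,0,-0.034,0.0198,0,0]]]' 40
cat >> h.py <<'E'
def pose():
    o=get_obs(); q=o['tool_rot']; return np.array(o['eef_pos']),R.from_quat([q[1],q[2],q[3],q[0]]).as_matrix(),o
E
python3 - <<'E'
from h import *
p,M,o=pose(); print(p.round(4),M.round(3).tolist(),o['q'].round(2),o['t'],o['gripper_width'])
c=cam('wrist'); save(c,'w1'); np.save('pics/w1.npy',c,allow_pickle=True)
E
```

```text
t: 1.15
eef_pos: [0.4384, 0.2829, 0.2976]
tool_rot: [-0.002, 0.733, 0.681, -0.004]
contact_force: [1.5, -1.0, -0.4]
gripper_width: 0.001
[0.4384 0.2829 0.2976] [[0.074, 0.997, -0.008], [0.997, -0.074, -0.002], [-0.002, -0.008, -1.0]] [-0.73  0.23  0.05  1.92 -0.02  0.99  0.82] 1.15 0.0012122323608686639
```

View pics/w1.png

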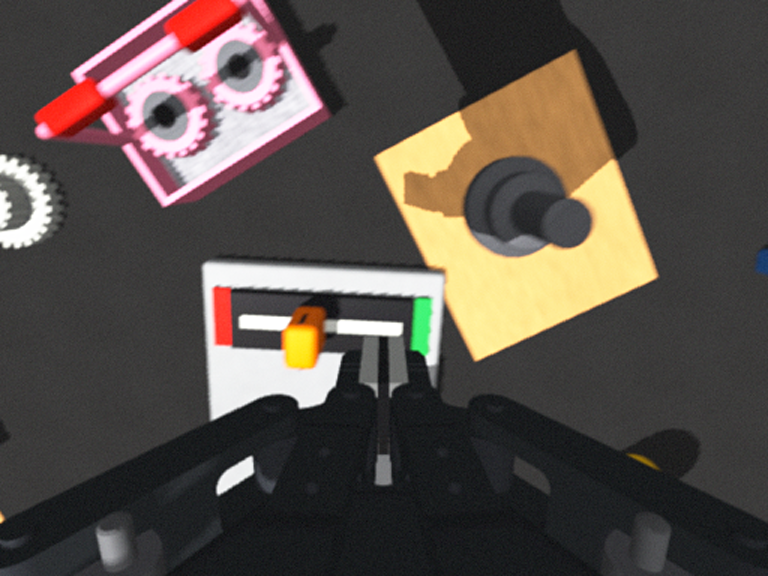

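Wrist view: plate front corners (203,263),(444,270), lock top (303,348), red (222,316) and green (423,325) marks, stub to the right. Computing the scale frame.

```bash
python3 - <<'E'
from h import *
c=np.load('pics/w1.npy',allow_pickle=True).item()
P=pts(c); X,Y,Z=P[...,0],P[...,1],P[...,2]; ok=c['range_z']>0
FL=onz(c,203/1.5,263/1.5,.02); FR=onz(c,444/1.5,270/1.5,.02); d=FR-FL
print('corners',FL,FR,np.linalg.norm(d),np.degrees(np.arctan2(-d[0],d[1])))
hsv=cv2.cvtColor(c['color'],cv2.COLOR_RGB2HSV); H,S,V=[hsv[...,i].astype(int) for i in range(3)]
roi=np.zeros_like(ok); roi[180:245,130:300]=1
ms={'red':((H<5)|(H>174))&(S>180),'green':(H>50)&(H<80)&(S>120),'orange':(H>=6)&(H<=24)&(S>190),'white':(S<40)&(V>200)}
for k,m in ms.items():
    m=m&roi&ok; p=P[m]; print(k,m.sum(),p.mean(0).round(4),p.min(0).round(3),p.max(0).round(3))
m=ms['orange']&roi&ok&(Z>.075); print('otop',P[m].mean(0),P[m].min(0),P[m].max(0))
m=ok&roi&(abs(Z-.02)<.006)
# front edge: min x per y-bin
q=P[ok&(abs(Z-.02)<.005)&(X>.4)&(Y>.1)&(Y<.34)]
ys=[];xs=[]
for y in np.arange(.13,.32,.008):
    s=q[(abs(q[:,1]-y)<.004)]
    if len(s)>5: ys.append(y);xs.append(np.percentile(s[:,0],2))
print(np.round(ys,3),np.round(xs,4)); print(np.degrees(-np.arctan(np.polyfit(ys,xs,1)[0])))
E
```

```text
corners [0.43668466 0.13650545 0.02      ] [0.45673556 0.33128644 0.02      ] 0.19581029550491597 -5.877366215354815
red 383 [0.4806 0.1472 0.0254] [0.457 0.138 0.024] [0.506 0.157 0.027]
green 440 [0.4967 0.3084 0.0347] [0.432 0.293 0.018] [0.53  0.319 0.237]
orange 518 [0.4815 0.2247 0.0678] [0.472 0.193 0.019] [0.528 0.235 0.084]
white 3888 [0.4812 0.2239 0.0215] [ 0.432  0.115 -0.002] [0.54 0.33 0.24]
otop [0.48335412 0.22746515 0.08060215] [0.47207786 0.21242601 0.07537266] [0.50557897 0.23504875 0.08389399]
[0.13  0.138 0.146 0.154 0.162 0.17  0.178 0.186 0.194 0.202 0.21  0.218
 0.226 0.234 0.242 0.25  0.258 0.266 0.274 0.282 0.29  0.298 0.306 0.314] [0.4735 0.439  0.4361 0.4369 0.4379 0.439  0.4396 0.4408 0.4419 0.4428
 0.4439 0.4445 0.446  0.4469 0.4473 0.4481 0.4496 0.4508 0.4519 0.4528
 0.4532 0.4543 0.4557 0.4566]
-3.9016265212731986
```

```bash
python3 -m creep '[[[0,0,0.04,-0.027,0.0155,0,0],[0,0,0,-0.027,0.0155,0,0],[0,0,0,-0.027,0.0155,0,0],[0,0,0,-0.027,0.0155,0,0],[0,0,0,-0.005,0.003,0.01,0],[0,0,0,0,0,0.03,0],[0,0,0,0,0,0.03,0],[0,0,0,0,0,0.03,0],[0,0,0,0,0,0,0]]]' 40
python3 - <<'E'
from h import *
p,M,o=pose(); print(p.round(4),M.round(3).tolist(),o['q'].round(2))
t=np.array([.4855,.172,.125]); print('need',(M.T@(t-p)).round(4))
E
```

```text
t: 1.95
eef_pos: [0.4979, 0.1438, 0.1965]
tool_rot: [0.002, 0.755, 0.656, -0.002]
contact_force: [-0.2, -1.1, 1.1]
gripper_width: -0.004
[0.4979 0.1438 0.1965] [[0.14, 0.99, 0.0], [0.99, -0.14, -0.005], [-0.005, 0.001, -1.0]] [-0.52  0.36  0.14  2.03 -0.06  0.75  1.09]
need [ 0.0266 -0.0163  0.0713]
```

```bash
python3 -m creep '[[[0,0,-0.02,0.005,-0.008,0.03,0],[0,0,0,0.005,-0.004,0.03,0],[0,0,0,0,0,0.01,0],[0,0,0,0,0,0,0]]]' 40
python3 - <<'E'
from h import *
p,M,o=pose(); print(p.round(4),M.round(3).tolist())
t=np.array([.4855,.172,.125]); print('need',(M.T@(t-p)).round(4))
c=cam('wrist'); save(c,'w2')
E
```

```text
t: 2.28
eef_pos: [0.4888, 0.1572, 0.127]
tool_rot: [0.002, 0.748, 0.664, -0.0]
contact_force: [-0.6, -0.7, 0.0]
gripper_width: -0.001
[0.4888 0.1572 0.127 ] [[0.119, 0.993, 0.002], [0.993, -0.119, -0.004], [-0.003, 0.003, -1.0]]
need [ 0.0143 -0.0051  0.0019]
```

View pics/w2.png

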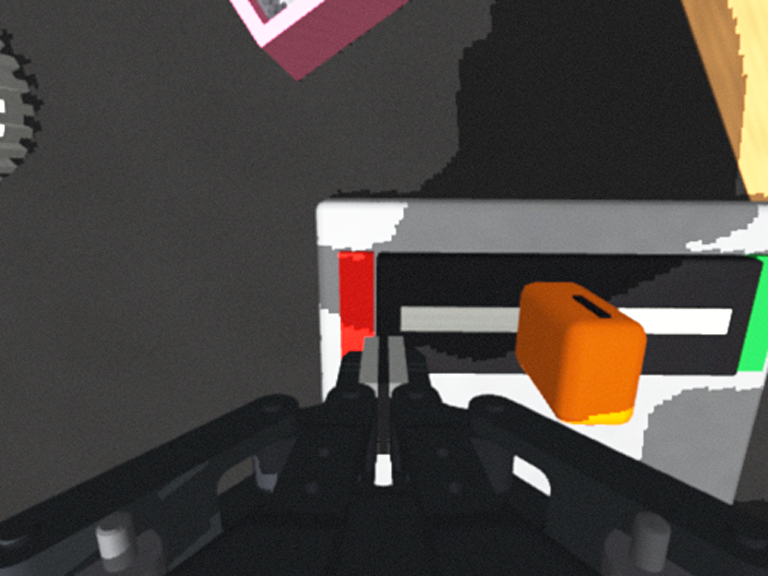

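Fingers are just left of the orange lock (580,350), in line with the track; push along +x.

```bash
python3 -m creep '[[[0,0,0,0.015,0,0,0],[0,0,0,0.015,0,0,0],[0,0,0,0.015,0,0,0],[0,0,0,0.012,0,0,0],[0,0,0,0.01,0,0,0]]]'
python3 -m creep '[[[0,0,0,0.006,0,0,0],[0,0,0,0.005,0,0,0]]]'; python3 -m creep '[[[0,0,0,0.004,0,0,0]]]';  python3 - <<'E'
from h import *
c=cam('wrist'); save(c,'w3');save(cam('top'),'t3')
E
```

```text
t: 2.75
eef_pos: [0.5013, 0.2279, 0.1348]
tool_rot: [0.004, 0.75, 0.662, 0.003]
contact_force: [-1.2, -2.6, -1.0]
gripper_width: 0.003
t: 2.92
eef_pos: [0.5031, 0.2421, 0.136]
tool_rot: [0.004, 0.749, 0.663, 0.004]
contact_force: [-0.6, -3.1, -1.6]
gripper_width: -0.003
t: 3.0
eef_pos: [0.5033, 0.2433, 0.1359]
tool_rot: [0.005, 0.749, 0.662, 0.001]
contact_force: [-3.1, -18.5, 8.0]
gripper_width: -0.0
```

View pics/w3.png

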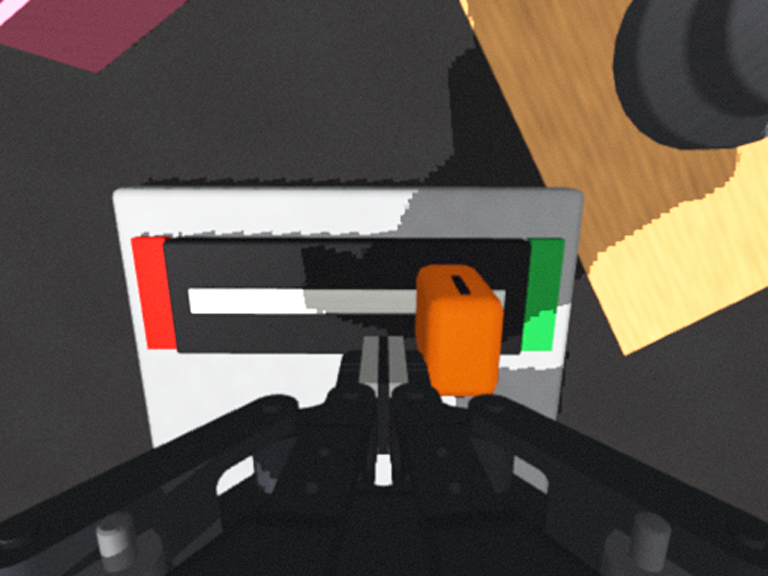

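```bash
python3 -m creep '[[[0,0,0,0.003,0,0,0]]]'; python3 -m creep '[[[0,0,0,-0.012,0,0,0],[0,0,0,-0.01,0,0,0],[0,0,0,0,0,-0.03,0.085],[0,0,0,0,0,-0.03,0.085],[0,0,0,0,0,-0.03,0.085]]]';  python3 - <<'E'
from h import *
p,M,o=pose(); print(p.round(4),M.round(3).tolist(),o['q'].round(2))
c=cam('wrist'); save(c,'w4'); P=pts(c); Z=P[...,2]
hsv=cv2.cvtColor(c['color'],cv2.COLOR_RGB2HSV); H,S=hsv[...,0],hsv[...,1]
m=(H>=6)&(H<=18)&(S>190)&(Z>.075)&(Z<.09)&(P[...,0]>.45)&(P[...,0]<.53)
print(m.sum(),P[m].mean(0),P[m].min(0),P[m].max(0))
E
```

```text
t: 3.18
eef_pos: [0.5034, 0.2429, 0.1359]
tool_rot: [0.006, 0.75, 0.661, -0.001]
contact_force: [-3.5, -7.2, 5.4]
gripper_width: 0.003
t: 3.6
eef_pos: [0.4975, 0.2171, 0.2236]
tool_rot: [0.005, 0.751, 0.66, -0.005]
contact_force: [-0.3, 0.3, -0.6]
gripper_width: 0.422
[0.4975 0.2171 0.2236] [[0.129, 0.992, -0.002], [0.992, -0.129, -0.014], [-0.014, 0.0, -1.0]] [-0.65  0.36  0.14  1.95 -0.05  0.84  0.96]
1210 [0.49252748 0.26864345 0.08154297] [0.47791052 0.25609568 0.07515509] [0.51345282 0.28265374 0.0841218 ]
```

View pics/w4.png

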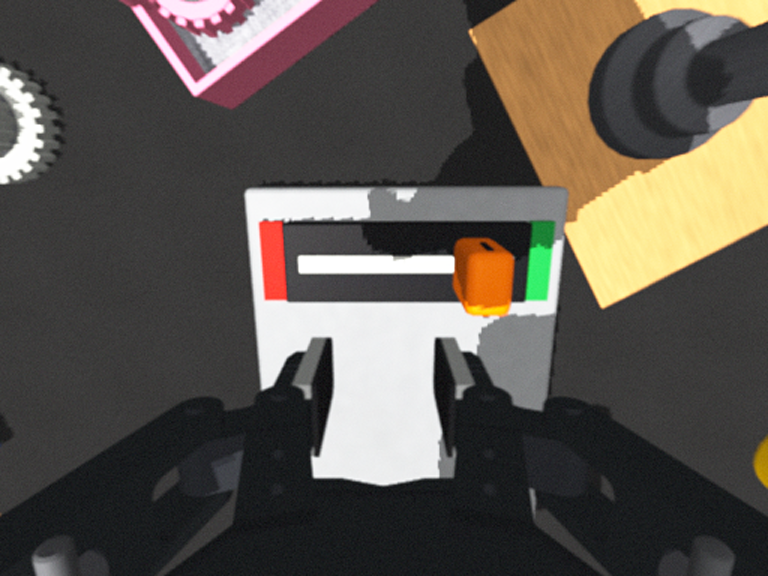

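Lock sits hard on its stop beside the green mark (485,275), centre y 0.2687. Now to the basket.

```bash
python3 -m creep '[[[0,0,0,-0.03,0,-0.025,0.085],[0,0,0,-0.035,0,-0.02,0.085],[0,0,0,-0.04,0,-0.01,0.085],[0,0,0,-0.04,0,0,0.085],[0,0,0,-0.04,0,0,0.085],[0,0,0,-0.04,0,0,0.085],[0,0,0,-0.04,0,0,0.085],[0,0,0,-0.04,0,0,0.085],[0,0,0,-0.03,0,0,0.085],[0,0,0,-0.02,0,0,0.085],[0,0,-0.1,0,0,0,0.085],[0,0,-0.1,0,0,0,0.085],[0,0,-0.1,0,0,0,0.085],[0,0,0,0,0,0,0.085]]]';  python3 - <<'E'
from h import *
p,M,o=pose(); print(p.round(4),M.round(3).tolist(),o['q'].round(2))
c=cam('wrist'); save(c,'w5'); np.save('pics/w5.npy',c,allow_pickle=True); P=pts(c); Z=P[...,2]
hsv=cv2.cvtColor(c['color'],cv2.COLOR_RGB2HSV); H,S=hsv[...,0],hsv[...,1]
m=((H<5)|(H>174))&(S>170)&(Z>.10)&(Z<.15)&(P[...,0]>.45)&(P[...,0]<.65)
print(m.sum(),P[m].mean(0),P[m].min(0),P[m].max(0),cv2.minAreaRect((P[m][:,:2]*1000).astype(np.float32)))
E
```

```text
t: 4.82
eef_pos: [0.4549, -0.1514, 0.2946]
tool_rot: [0.016, 0.641, 0.767, 0.016]
contact_force: [-0.5, -0.2, -0.4]
gripper_width: 0.997
[ 0.4549 -0.1514  0.2946] [[-0.177, 0.983, 0.045], [0.984, 0.177, 0.004], [-0.004, 0.045, -0.999]] [-0.12  0.14  0.35  2.06 -0.08  0.9   2.03]
866 [ 0.5316922  -0.16301545  0.13198586] [ 0.48838313 -0.17596304  0.12005047] [ 0.59365604 -0.14687502  0.13450984] ((541.5694580078125, -161.71783447265625), (106.56307220458984, 13.335076332092285), 9.061356544494629)
```

View pics/w5.png

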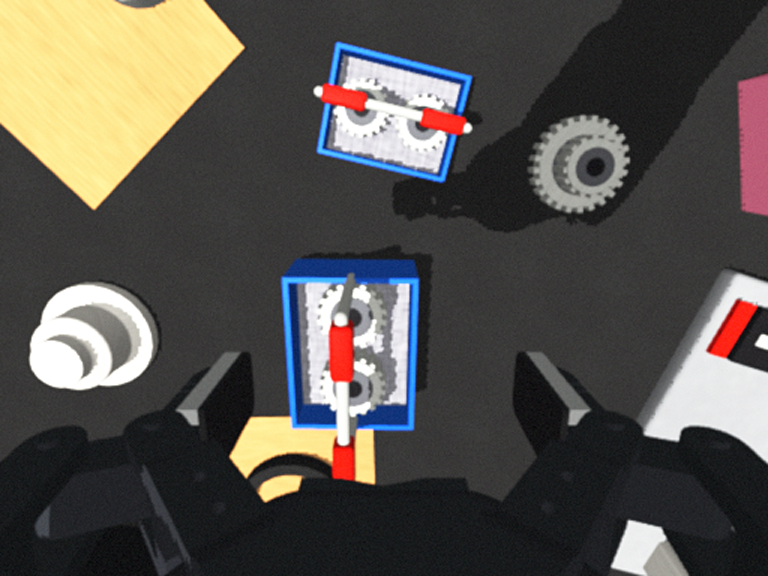

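Wrist view: near red sleeve at (342,352), bare bar (344,410), far sleeve (344,462); nothing else between the jaws.

```bash
cat > tgt.py <<'E'
from h import *
import sys
def need(G,yaw,tilt,back,verbose=True):
    # G grasp point, yaw of basket x axis (deg), tilt deg, back along tool
    y=np.radians(yaw);a=np.radians(tilt)
    bx=np.array([np.cos(y),np.sin(y),0]);by=np.array([-np.sin(y),np.cos(y),0])
    z=bx*np.sin(a)+np.array([0,0,-np.cos(a)])
    D=np.column_stack([by,np.cross(z,by),z]); T=np.array(G)-(.054+back)*z
    p,M,o=pose()
    rv=R.from_matrix(M.T@D).as_rotvec()
    print('t',round(o['t'],2),'TCP',p.round(4),'target',T.round(4),'F',np.round(o['contact_force'],1),'gw',round(o['gripper_width'],3))
    print('need turn',rv.round(3),'shift',(M.T@(T-p)).round(4),'shift in target frame',(D.T@(T-p)).round(4),'q',o['q'].round(2))
E
python3 - <<'E'
from tgt import *
c=np.load('pics/w5.npy',allow_pickle=True).item()
a=onz(c,342/1.5,326/1.5,.133);b=onz(c,344/1.5,462/1.5,.133);print(a,b,np.degrees(np.arctan2(b[1]-a[1],b[0]-a[0])))
for u,v in [(342,322),(342,381),(344,443)]: print(onz(c,u/1.5,v/1.5,.133))
need([.504,-.1693,.127],9.3,30,.07)
E
```

```text
[ 0.48797999 -0.16938192  0.133     ] [ 0.57968392 -0.1542869   0.133     ] 9.347411850611454
[ 0.48556421 -0.169746    0.133     ]
[ 0.52275863 -0.16414051  0.133     ]
[ 0.56558491 -0.15643203  0.133     ]
t 4.87 TCP [ 0.4548 -0.1514  0.2946] target [ 0.4428 -0.1793  0.2344] F [-0.3  0.4 -0.3] gw 0.996
need turn [-0.479  0.001  0.011] shift [-0.0252 -0.0193  0.0595] shift in target frame [-0.0256 -0.0443  0.0439] q [-0.12  0.14  0.35  2.06 -0.08  0.9   2.02]
```

```bash
python3 -m creep '[[[-0.1,0,0,-0.008,-0.008,0,0.085],[-0.1,0,0,-0.008,-0.008,0,0.085],[-0.1,0,0,-0.008,-0.008,0,0.085],[-0.1,0,0,0,-0.008,0,0.085],[-0.08,0,0,0,-0.008,0,0.085],[0,0,0,0,0,0,0.085]]]'; python3 -c "
from tgt import *
need([.5025,-.168,.127],9.3,30,.07)"
```

```text
t: 5.37
eef_pos: [0.424, -0.1817, 0.2869]
tool_rot: [0.172, 0.627, 0.734, 0.199]
contact_force: [-1.4, -0.3, -0.0]
gripper_width: 0.995
t 5.37 TCP [ 0.424  -0.1817  0.2869] target [ 0.4413 -0.178   0.2344] F [-1.4 -0.3 -0. ] gw 0.995
need turn [ 0.009  0.006 -0.004] shift [ 0.0011 -0.0114  0.0542] shift in target frame [ 0.0008 -0.0109  0.0543] q [ 0.04 -0.01  0.38  2.33 -0.68  0.45  2.72]
```

```bash
python3 -m creep '[[[0,0,0,0,-0.005,0.018,0.085],[0,0,0,0,-0.005,0.018,0.085],[0,0,0,0,0,0.018,0.085],[0,0,0,0,0,0,0.085]]]'; python3 - <<'E'
from tgt import *
need([.5025,-.168,.127],9.3,30,.0)
c=cam('wrist'); save(c,'w6')
E
```

```text
t: 5.7
eef_pos: [0.4399, -0.1791, 0.2436]
tool_rot: [0.171, 0.63, 0.731, 0.198]
contact_force: [0.2, -0.4, 0.3]
gripper_width: 0.994
t 5.7 TCP [ 0.4399 -0.1791  0.2436] target [ 0.4759 -0.1724  0.1738] F [ 0.2 -0.4  0.3] gw 0.994
need turn [ 0.006  0.006 -0.012] shift [ 0.0013 -0.0038  0.0787] shift in target frame [ 0.0009 -0.0033  0.0788] q [ 0.21  0.11  0.2   2.34 -0.92  0.37  2.94]
```

View pics/w6.png

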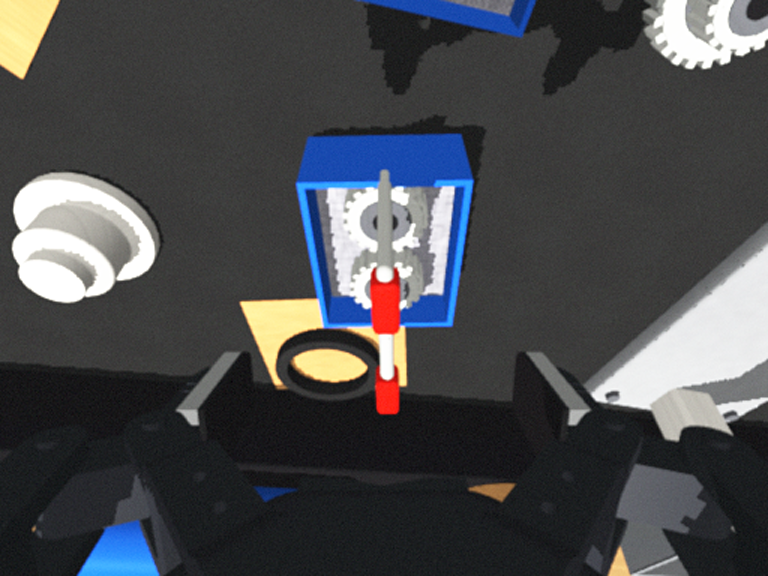

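q7 is near its limit (2.94 of 2.96); I'll take the equivalent half-turned grasp here, above the handle.

```bash
python3 -m creep '[[[0,0,0.12,0,0,-0.003,0.085],[0,0,0.12,0,0,0,0.085],[0,0,0.12,0,0,0,0.085],[0,0,0.12,0,0,0,0.085],[0,0,0.12,0,0,0,0.085],[0,0,0.12,0,0,0,0.085],[0,0,0.12,0,0,0,0.085],[0,0,0.12,0,0,0,0.085],[0,0,0.12,0,0,0,0.085],[0,0,0.12,0,0,0,0.085],[0,0,0.12,0,0,0,0.085],[0,0,0.12,0,0,0,0.085],[0,0,0.12,0,0,0,0.085],[0,0,0.12,0,0,0,0.085]]]'; python3 - <<'E'
from tgt import *
s=open('tgt.py').read().replace("    p,M,o=pose()","    D=D@np.diag([-1,-1,1])\n    p,M,o=pose()"); open('tgt.py','w').write(s)
p,M,o=pose();print(o['q'].round(2))
E
python3 -c "
from tgt import *
need([.5025,-.168,.127],9.3,30,.07)"
```

```text
t: 6.92
eef_pos: [0.4469, -0.1815, 0.2612]
tool_rot: [-0.042, 0.964, -0.014, 0.261]
contact_force: [0.3, 0.2, 0.6]
gripper_width: 0.991
[-0.    0.08  0.42  2.32 -0.86  0.41  1.13]
t 6.92 TCP [ 0.4469 -0.1815  0.2612] target [ 0.4413 -0.178   0.2344] F [0.3 0.2 0.6] gw 0.991
need turn [-0.003 -0.015  1.381] shift [-0.0184 -0.001   0.0205] shift in target frame [-0.0043  0.0177  0.0208] q [-0.    0.08  0.42  2.32 -0.86  0.41  1.13]
```

```bash
python3 -m creep '[[[0,0,0.12,0,0,0,0.085],[0,0,0.12,0,0,0,0.085],[0,0,0.12,0,0,0,0.085],[0,0,0.12,0,0,0,0.085],[0,0,0.12,0,0,0,0.085],[0,0,0.12,0,0,0,0.085],[0,0,0.12,0,0,0,0.085],[0,0,0.12,0,0,0,0.085],[0,0,0.12,0,0,0,0.085],[0,0,0.12,0,0,0,0.085],[0,0,0.1,0,0,0,0.085],[0,0,0.06,0,0,0,0.085],[0,0,0,0,0,0,0.085]]]';python3 -c "
from tgt import *
need([.5025,-.168,.127],9.3,30,.07)"
```

```text
t: 8.0
eef_pos: [0.4549, -0.1806, 0.276]
tool_rot: [-0.205, 0.719, -0.641, 0.171]
contact_force: [0.4, 0.4, 0.2]
gripper_width: 0.996
t 8.0 TCP [ 0.4549 -0.1806  0.276 ] target [ 0.4413 -0.178   0.2344] F [0.4 0.4 0.2] gw 0.996
need turn [-0.018 -0.007 -0.046] shift [-0.0035  0.0328  0.0289] shift in target frame [-0.0048  0.032   0.0296] q [-0.15  0.06  0.57  2.31 -0.81  0.43 -0.36]
```

```bash
python3 -m creep '[[[-0.018,-0.007,-0.046,-0.002,0.016,0.014,0.085],[0,0,0,-0.002,0.014,0.014,0.085],[0,0,0,0,0.002,0.012,0.085],[0,0,0,0,0,0.01,0.085],[0,0,0,0,0,0,0.085]]]'; python3 - <<'E'
from tgt import *
need([.5025,-.168,.127],9.3,30,.0)
c=cam('wrist'); save(c,'w7')
E
```

```text
t: 8.42
eef_pos: [0.456, -0.1758, 0.2204]
tool_rot: [-0.199, 0.739, -0.62, 0.171]
contact_force: [-0.3, 0.0, 0.2]
gripper_width: 0.994
t 8.42 TCP [ 0.456  -0.1758  0.2204] target [ 0.4759 -0.1724  0.1738] F [-0.3  0.   0.2] gw 0.994
need turn [-0.007 -0.001  0.012] shift [-0.0003  0.0062  0.0504] shift in target frame [-0.0002  0.0059  0.0504] q [-0.05  0.19  0.47  2.35 -1.18  0.39  0.07]
```

View pics/w7.png

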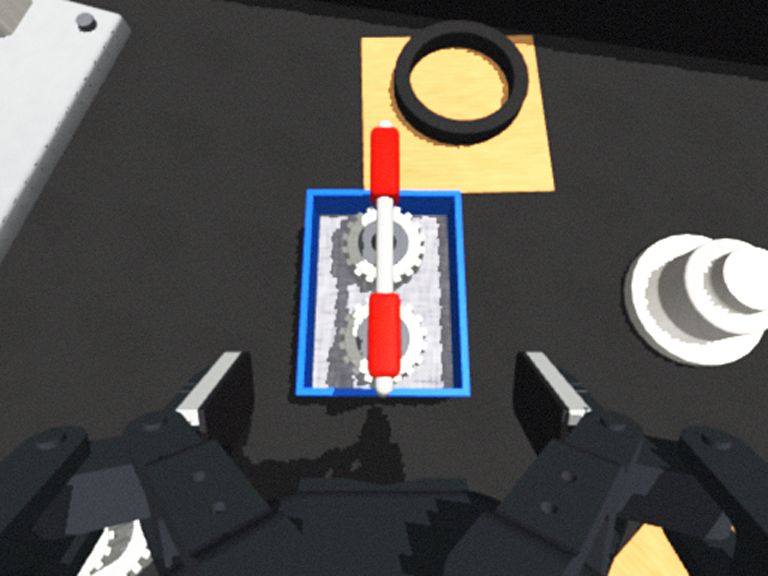

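Aligned: near sleeve (384,335) centred between the jaws.

```bash
python3 -m creep '[[[0,0,0.01,0,0.004,0.018,0.085],[0,0,0,0,0.002,0.016,0.085],[0,0,0,0,0,0.008,0.085],[0,0,0,0,0,0,0.085]]]'; python3 - <<'E'
from tgt import *
need([.5025,-.168,.127],9.3,30,.0)
c=cam('wrist'); save(c,'w8')
E
```

```text
t: 8.8
eef_pos: [0.475, -0.1726, 0.1854]
tool_rot: [-0.201, 0.738, -0.62, 0.173]
contact_force: [-0.7, 0.0, 0.6]
gripper_width: 0.997
t 8.8 TCP [ 0.475  -0.1726  0.1854] target [ 0.4759 -0.1724  0.1738] F [-0.7  0.   0.6] gw 0.997
need turn [-0.013 -0.001  0.011] shift [-0.0002  0.0052  0.0105] shift in target frame [-0.0001  0.0051  0.0106] q [ 0.28  0.28  0.08  2.33 -1.35  0.28  0.23]
```

View pics/w8.png

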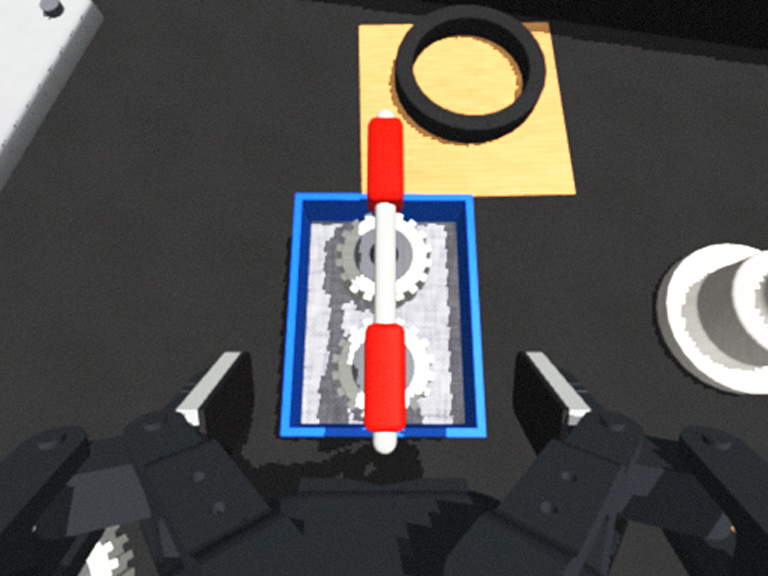

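```bash
python3 -m creep '[[[-0.06,0,0,0,0.002,0.006,0.085],[0,0,0,0,0,0.004,0.085],[0,0,0,0,0,0,0.085]]]' 100; python3 - <<'E'
from tgt import *
need([.5025,-.168,.127],9.3,27,.0)
E
```

```text
t: 9.1
eef_pos: [0.4775, -0.1761, 0.1799]
tool_rot: [-0.18, 0.742, -0.626, 0.16]
contact_force: [0.0, 0.5, -0.6]
gripper_width: 0.994
t 9.1 TCP [ 0.4775 -0.1761  0.1799] target [ 0.4783 -0.172   0.1751] F [ 0.   0.5 -0.6] gw 0.994
need turn [-0.016 -0.008  0.009] shift [-0.004   0.0009  0.0048] shift in target frame [-0.004   0.0009  0.0049] q [ 0.19  0.29  0.17  2.31 -1.2   0.29  0.07]
```

```bash
python3 -m creep '[[[0,0,0,-0.004,0,0.005,0.085],[0,0,0,0,0,0,0.06],[0,0,0,0,0,0,0.03],[0,0,0,0,0,0,0],[0,0,0,0,0,0,0],[0,0,0,0,0,0,0],[0,0,0,0,0,0,0],[0,0,0,0,0,0,0]]]' 100; python3 - <<'E'
from tgt import *
need([.5025,-.168,.127],9.3,27,.0)
save(cam('wrist'),'w9');save(cam('scene'),'s9')
E
```

```text
t: 9.77
eef_pos: [0.4797, -0.1724, 0.1791]
tool_rot: [-0.182, 0.742, -0.624, 0.164]
contact_force: [1.2, 1.0, -4.1]
gripper_width: 0.14
t 9.77 TCP [ 0.4797 -0.1724  0.1791] target [ 0.4783 -0.172   0.1751] F [ 1.2  1.  -4.1] gw 0.14
need turn [-0.024 -0.012  0.013] shift [-0.0007  0.003   0.0029] shift in target frame [-0.0006  0.003   0.003 ] q [ 0.21  0.29  0.14  2.31 -1.23  0.27  0.1 ]
```

View pics/w9.png

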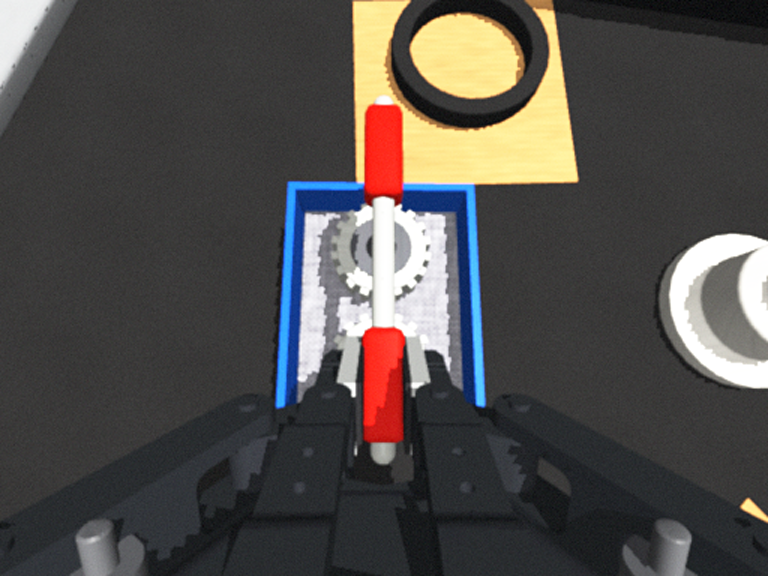

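View pics/s9.png

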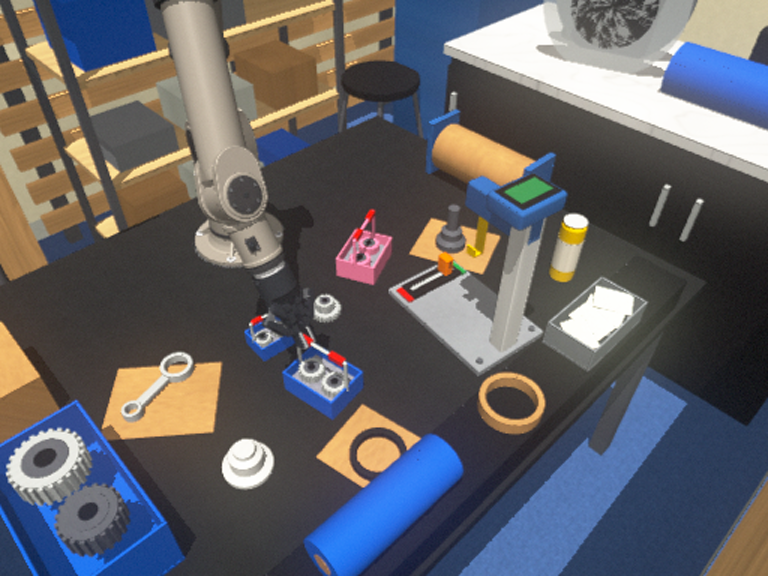

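Sleeve (384,385) is gripped evenly. Small test lift.

```bash
python3 -m creep '[[[0,0,0,0,0,0,0],[0,0,0,0,0.0045,-0.009,0],[0,0,0,0,0.007,-0.0135,0],[0,0,0,0,0.009,-0.018,0],[0,0,0,0,0.009,-0.018,0],[0,0,0,0,0,0,0]]]' 120; python3 - <<'E'
from tgt import *
need([.5025,-.168,.127],9.3,27,.0)
save(cam('wrist'),'w10');save(cam('scene'),'s10')
E
```

```text
t: 10.37
eef_pos: [0.4214, -0.1804, 0.2134]
tool_rot: [-0.179, 0.743, -0.625, 0.16]
contact_force: [0.3, 0.5, -5.1]
gripper_width: 0.133
t 10.37 TCP [ 0.4214 -0.1804  0.2134] target [ 0.4783 -0.172   0.1751] F [ 0.3  0.5 -5.1] gw 0.133
need turn [-0.013 -0.008  0.012] shift [ 0.0008 -0.0331  0.0607] shift in target frame [ 0.0008 -0.0339  0.0602] q [ 0.16  0.15  0.27  2.38 -1.    0.35 -0.08]
```

View pics/s10.png

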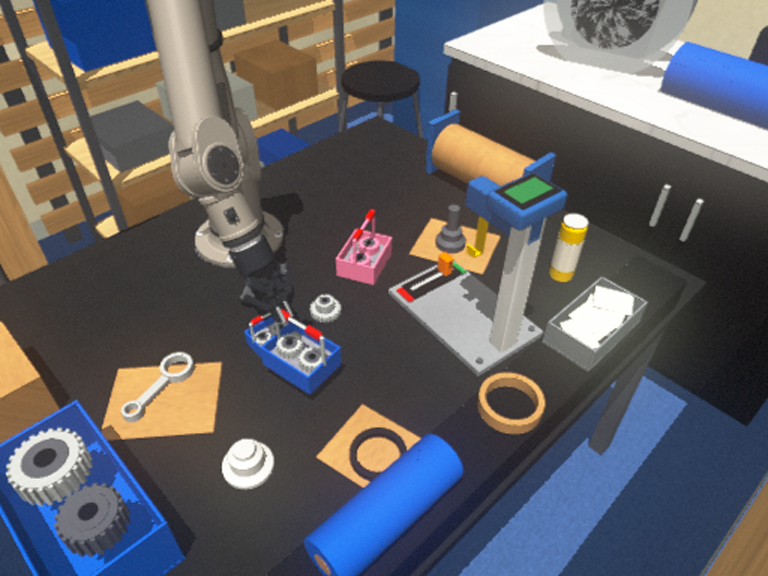

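View pics/w10.png

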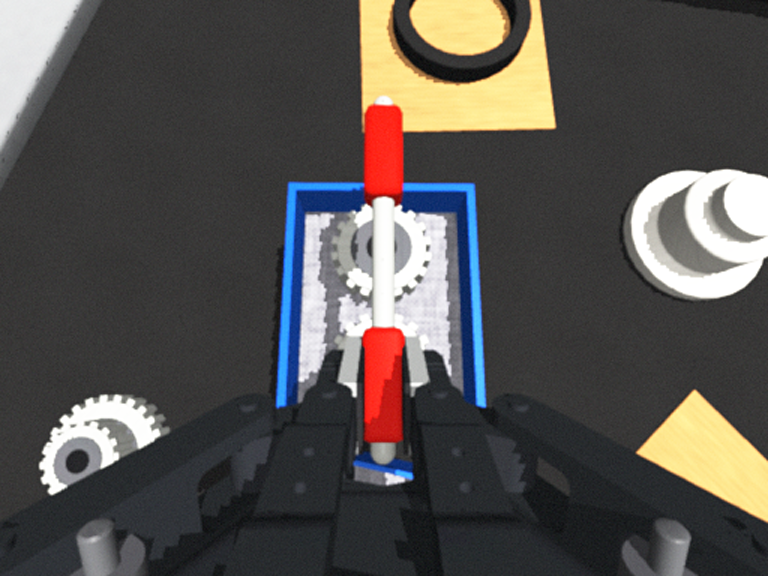

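I mis-signed one axis: the basket lifted 34 mm but also moved 57 mm back, near the small basket (no contact force seen). It is held rigidly and upright. Lifting properly, and then checking the small one.

```bash
python3 -m creep '[[[0,0,0,0,-0.02,-0.01,0],[0,0,0,0,-0.0136,-0.0267,0],[0,0,0,0,-0.0136,-0.0267,0],[0,0,0,0,-0.009,-0.018,0],[0,0,0,0,0,0,0]]]' 120; python3 - <<'E'
from tgt import *
p,M,o=pose();print(p,M.round(3).tolist(),o['q'].round(2),o['contact_force'])
c=cam('scene');save(c,'s11');P=pts(c)
hsv=cv2.cvtColor(c['color'],cv2.COLOR_RGB2HSV); H,S=hsv[...,0],hsv[...,1]
b=np.load('pics/scene0.npy',allow_pickle=True).item()
d=abs(c['color'].astype(int)-b['color']).max(-1); cv2.imwrite('pics/d11.png',cv2.resize((d>25).astype(np.uint8)*255,None,fx=1.5,fy=1.5))
c=cam('top');save(c,'t11')
E
```

```text
t: 10.88
eef_pos: [0.4357, -0.1745, 0.3092]
tool_rot: [-0.176, 0.745, -0.624, 0.154]
contact_force: [1.0, -0.3, -5.2]
gripper_width: 0.13
[ 0.43566835 -0.17445251  0.30919441] [[0.173, -0.876, 0.45], [-0.985, -0.158, 0.07], [0.01, -0.455, -0.89]] [-0.   -0.03  0.37  2.26 -0.45  0.53 -0.68] [ 1.01197942 -0.33705205 -5.21260519]
```

View pics/s11.png

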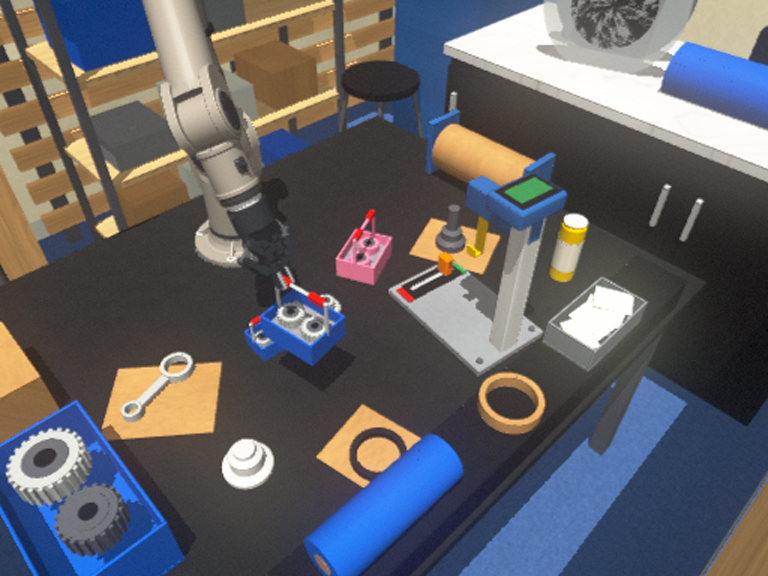

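View pics/t11.png

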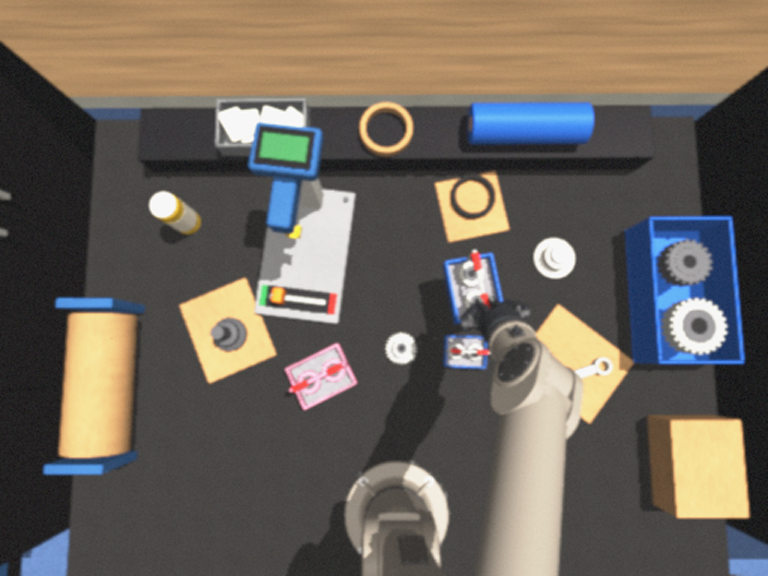

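View pics/d11.png

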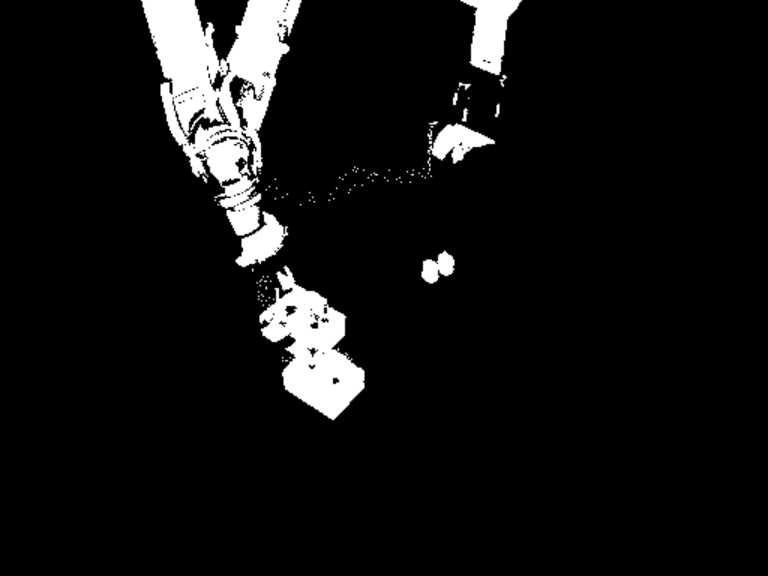

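Held basket (475,290 in top view) is level; small basket (467,351) unmoved. Now computing the carry.

```bash
cat > carry.py <<'E'
from h import *
S=np.array([.615,.212,.2]); SY=-6.5
import json,os
def sc(x,y,z):
    a=np.radians(SY); return np.array([S[0]+x*np.cos(a)-y*np.sin(a),S[1]+x*np.sin(a)+y*np.cos(a),z])
try: Bt,M0=[np.array(v) for v in json.load(open('grasp.json'))]   # bar mid in tool frame, basket axes in tool frame
except Exception: pass
def need(x,y,z):
    p,M,o=pose(); a=np.radians(SY)
    W=np.array([[np.cos(a),-np.sin(a),0],[np.sin(a),np.cos(a),0],[0,0,1]])
    D=W@M0.T; rv=R.from_matrix(M.T@D).as_rotvec(); T=sc(x,y,z)-D@Bt
    bm=p+M@Bt; b=W.T@(bm-np.array([S[0],S[1],0])); B=M@M0
    print('t',round(o['t'],2),'TCP',p.round(4),'F',np.round(o['contact_force'],1),'gw',round(o['gripper_width'],3),'q',o['q'].round(2))
    print('bar in scale',b.round(4),'yaw',np.degrees(np.arctan2(B[1,0],B[0,0])).round(1),'lvl',np.degrees(np.arcsin(B[2,:2])).round(1))
    print('turn',rv.round(3),'shift',(M.T@(T-p)).round(4),'| shift in target frame',(D.T@(T-p)).round(4))
    print('scale x,y,z in target tool frame',(D.T@W).T.round(3).tolist())
E
python3 - <<'E'
from h import *
import json
# grasp: orientation at t=9.77
M=R.from_quat([.742,-.624,.164,-.182]).as_matrix(); p=np.array([.4797,-.1724,.1791]); a=np.radians(9.3)
W=np.array([[np.cos(a),-np.sin(a),0],[np.sin(a),np.cos(a),0],[0,0,1]])
Bt=M.T@(np.array([.545,-.161,.125])-p); json.dump([Bt.tolist(),(M.T@W).tolist()],open('grasp.json','w'))
print(Bt)
from carry import *
need(0,-.08,.245)
# check in-hand via wrist cam
c=cam('wrist');P=pts(c);hsv=cv2.cvtColor(c['color'],cv2.COLOR_RGB2HSV); H,S_=hsv[...,0],hsv[...,1]
p,M,o=pose(); Q=(P-p)@M
m=((H<5)|(H>174))&(S_>170)&(c['range_z']<.3)&(c['range_z']>0)
n,l,s,ce=cv2.connectedComponentsWithStats(m.astype(np.uint8))
for i in range(1,n):
    if s[i,4]>150: print(s[i,4],ce[i],np.percentile(Q[l==i]@M0,[2,50,98],axis=0).round(4))
print('Bt in basket axes',Bt@M0)
E
```

```text
[-0.00118348 -0.03265403  0.07907701]
t 10.98 TCP [ 0.434  -0.1736  0.3056] F [-0.3  0.5 -5.4] gw 0.132 q [-0.   -0.02  0.37  2.27 -0.45  0.53 -0.67]
bar in scale [-0.0742 -0.3845  0.2497] yaw 9.6 lvl [-1.6  0.5]
turn [0.024 0.138 0.246] shift [-0.2898 -0.1397  0.0754] | shift in target frame [-0.3226 -0.0626  0.0352]
scale x,y,z in target tool frame [[0.006, -0.88, 0.475], [-1.0, -0.013, -0.011], [0.016, -0.475, -0.88]]
1547 [255.05106658 101.3335488 ] [[ 0.093  -0.0066 -0.0519]
 [ 0.1081 -0.0002 -0.0457]
 [ 0.1259  0.0062 -0.0443]]
1935 [255.2124031  256.44392765] [[ 0.0117 -0.0066 -0.0471]
 [ 0.0277 -0.0008 -0.0454]
 [ 0.0449  0.0048 -0.0427]]
Bt in basket axes [ 0.06628396  0.00069743 -0.0541    ]
```

```bash
python3 - <<'E'
import json,numpy as np
Bt,M0=[np.array(v) for v in json.load(open('grasp.json'))]; json.dump([(M0@[.068,0,-.053]).tolist(),M0.tolist()],open('grasp.json','w'))
E
python3 -m creep '[[[0.006,0.035,0.062,0,0,0,0],[0.006,0.035,0.062,-0.01,0,0,0],[0.006,0.035,0.062,-0.02,-0.003,0.002,0],[0.006,0.035,0.062,-0.03,-0.005,0.003,0],[0,0,0,-0.032,-0.007,0.004,0],[0,0,0,-0.032,-0.007,0.004,0],[0,0,0,-0.032,-0.007,0.004,0],[0,0,0,-0.032,-0.007,0.004,0],[0,0,0,-0.03,-0.007,0.004,0],[0,0,0,-0.02,-0.003,0.002,0],[0,0,0,-0.01,0,0,0],[0,0,0,0,0,0,0]]]' 120; python3 -c "
from carry import *
need(0,-.08,.245)"
```

```text
t: 12.03
eef_pos: [0.4795, 0.0612, 0.2671]
tool_rot: [0.142, -0.671, 0.711, -0.155]
contact_force: [0.0, -0.9, -4.5]
gripper_width: 0.135
t 12.03 TCP [0.4795 0.0612 0.2671] F [ 0.  -0.9 -4.5] gw 0.135 q [-0.23  0.07 -0.12  2.27  0.42  0.45 -2.32]
bar in scale [-0.0536 -0.1616  0.2094] yaw -3.7 lvl [-4.1  0.5]
turn [0.071 0.03  0.04 ] shift [-0.0821 -0.0623 -0.0064] | shift in target frame [-0.0844 -0.0594 -0.0046]
scale x,y,z in target tool frame [[0.006, -0.88, 0.475], [-1.0, -0.013, -0.011], [0.016, -0.475, -0.88]]
```

```bash
python3 -m creep '[[[0.035,0.015,0.02,0,-0.017,-0.012,0],[0.035,0.015,0.02,0,-0.017,-0.012,0],[0,0,0,0,-0.015,-0.01,0],[0,0,0,-0.02,-0.01,0,0],[0,0,0,-0.02,-0.008,0.01,0],[0,0,0,0,0,0,0]]]' 120; python3 -c "
from carry import *
need(0,-.08,.245)"
```

```text
t: 12.53
eef_pos: [0.5271, 0.0923, 0.3026]
tool_rot: [0.144, -0.65, 0.725, -0.177]
contact_force: [0.1, 0.4, -5.2]
gripper_width: 0.133
t 12.53 TCP [0.5271 0.0923 0.3026] F [ 0.1  0.4 -5.2] gw 0.133 q [-0.29  0.11 -0.13  2.14  0.5   0.56 -2.47]
bar in scale [-0.0077 -0.1297  0.2472] yaw -6.9 lvl [-2.  -0.4]
turn [ 0.035 -0.008 -0.002] shift [-0.049  -0.0037  0.0057] | shift in target frame [-0.049  -0.0036  0.0062]
scale x,y,z in target tool frame [[0.006, -0.88, 0.475], [-1.0, -0.013, -0.011], [0.016, -0.475, -0.88]]
```

```bash
python3 -m creep '[[[0.018,-0.008,0,-0.015,-0.002,0.004,0],[0.017,0,0,-0.018,-0.002,0.002,0],[0,0,0,-0.012,0,0,0],[0,0,0,0,0,0,0]]]' 120; python3 - <<'E'
from carry import *
need(0,-.08,.245)
c=cam('wrist');save(c,'w12');np.save('pics/w12.npy',c,allow_pickle=True);c=cam('scene');save(c,'s12');np.save('pics/s12.npy',c,allow_pickle=True)
E
```

```text
t: 12.87
eef_pos: [0.5349, 0.1319, 0.2875]
tool_rot: [0.149, -0.648, 0.724, -0.182]
contact_force: [0.3, 0.1, -4.9]
gripper_width: 0.131
t 12.87 TCP [0.5349 0.1319 0.2875] F [ 0.3  0.1 -4.9] gw 0.131 q [-0.36  0.16 -0.14  2.12  0.6   0.55 -2.64]
bar in scale [-0.0035 -0.0893  0.2332] yaw -7.0 lvl [-1.1 -0.2]
turn [ 0.02  -0.007 -0.005] shift [-0.0084 -0.0071 -0.0084] | shift in target frame [-0.0084 -0.0073 -0.0082]
scale x,y,z in target tool frame [[0.006, -0.88, 0.475], [-1.0, -0.013, -0.011], [0.016, -0.475, -0.88]]
```

View pics/w12.png

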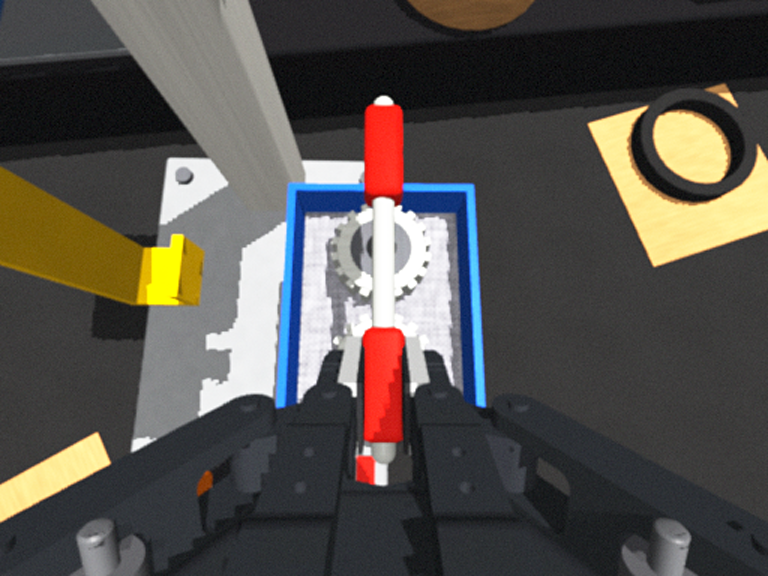

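View pics/s12.png

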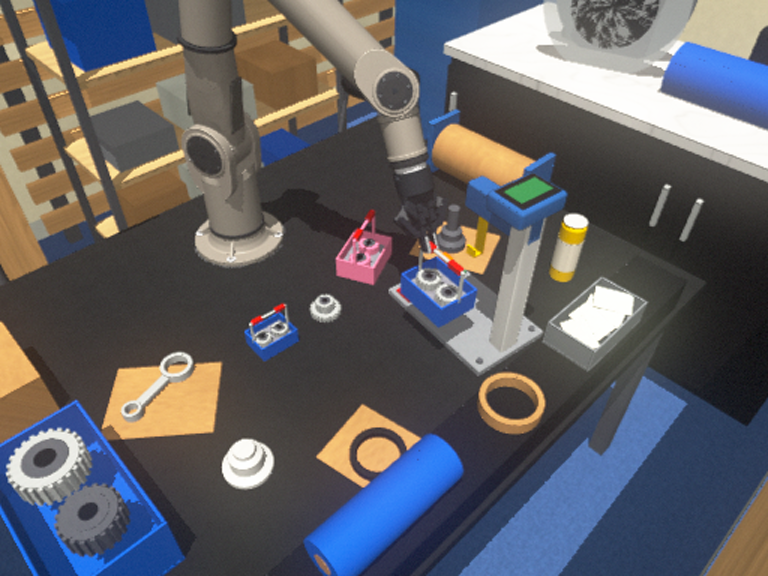

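The wrist view shows the hook clearly: back plate from (70,250), floor and lip at (185,270), left of the bar. Measuring it relative to the bar.

```bash
python3 - <<'E'
from carry import *
c=np.load('pics/w12.npy',allow_pickle=True).item()
P=pts(c);hsv=cv2.cvtColor(c['color'],cv2.COLOR_RGB2HSV); H,S_,V=hsv[...,0],hsv[...,1],hsv[...,2]
p,M,o=pose()
m=(H>20)&(H<32)&(S_>180)&(c['range_z']>0); m[:, 200:]=0; m[250:]=0
a=np.radians(SY); W=np.array([[np.cos(a),-np.sin(a),0],[np.sin(a),np.cos(a),0],[0,0,1]])
q=(P[m]-[S[0],S[1],0])@W; bm=W.T@(p+M@Bt-[S[0],S[1],0])
print('bar',bm.round(4)); print(np.percentile(q,[1,5,50,95,99],axis=0).round(4))
lip=q[(q[:,2]>.205)&(q[:,2]<.222)&(q[:,1]<0)]; print('lip',len(lip),np.percentile(lip,[2,50,98],axis=0).round(4))
fl=q[(q[:,2]<.205)&(abs(q[:,1])<.012)]; print('floor',len(fl),np.percentile(fl,[2,50,98],axis=0).round(4))
bp=q[(q[:,2]>.225)]; print('back',len(bp),np.percentile(bp,[2,50,98],axis=0).round(4), np.degrees(np.polyfit(bp[:,0],bp[:,1],1)[0]))
# bar line in scale frame from wrist
m=((H<5)|(H>174))&(S_>170)&(c['range_z']<.3)&(c['range_z']>0)&(P[...,2]>.19)
n,l,s,ce=cv2.connectedComponentsWithStats(m.astype(np.uint8)); 
for i in range(1,n):
    if s[i,4]>200: 
        r=(P[l==i]-[S[0],S[1],0])@W; print('sleeve',np.percentile(r,[2,50,98],axis=0).round(4))
E
```

```text
bar [-0.0035 -0.0927  0.2332]
[[-0.012  -0.0128  0.1973]
 [-0.0116 -0.0124  0.1993]
 [-0.0005  0.0114  0.2345]
 [ 0.0107  0.0125  0.2672]
 [ 0.0118  0.0154  0.2703]]
lip 676 [[-0.012  -0.013   0.2056]
 [-0.0011 -0.0122  0.216 ]
 [ 0.0109 -0.0085  0.2186]]
floor 911 [[-0.012  -0.0099  0.1982]
 [-0.0012  0.0067  0.1998]
 [ 0.0115  0.0119  0.2046]]
back 3848 [[-0.0119  0.0106  0.2263]
 [-0.0003  0.0116  0.2525]
 [ 0.0113  0.0137  0.2702]] -1.6684485039694887
sleeve [[ 0.0205 -0.0962  0.2326]
 [ 0.0357 -0.0893  0.2382]
 [ 0.0535 -0.0829  0.2396]]
sleeve [[-0.0607 -0.095   0.2385]
 [-0.0447 -0.0892  0.2402]
 [-0.0275 -0.0836  0.244 ]]
```

```bash
python3 -m creep '[[[0.01,-0.004,0.0,-0.014,-0.007,-0.006,0],[0.01,0,0,-0.014,-0.004,-0.004,0],[0,0,0,-0.012,-0.002,0,0],[0,0,0,0,0,0,0]]]' 120; python3 -c "
from carry import *
need(0,0,.242)"
```

```text
t: 13.3
eef_pos: [0.5458, 0.1633, 0.2995]
tool_rot: [0.152, -0.644, 0.726, -0.189]
contact_force: [1.0, 0.3, -4.5]
gripper_width: 0.133
t 13.3 TCP [0.5458 0.1633 0.2995] F [ 1.   0.3 -4.5] gw 0.133 q [-0.41  0.18 -0.15  2.07  0.62  0.6  -2.71]
bar in scale [ 0.0044 -0.0577  0.2461] yaw -7.5 lvl [-0.3 -0.3]
turn [ 0.006 -0.014 -0.013] shift [-0.0562  0.0063  0.0004] | shift in target frame [-0.0563  0.0056  0.0011]
scale x,y,z in target tool frame [[0.006, -0.88, 0.475], [-1.0, -0.013, -0.011], [0.016, -0.475, -0.88]]
```

```bash
python3 -m creep '[[[0,-0.013,-0.022,-0.012,0.003,0,0],[0,-0.012,-0.02,-0.013,0.002,0,0],[0,0,0,-0.012,0,0,0],[0,0,0,-0.006,0,0,0],[0,0,0,0,0,0,0]]]' 120; python3 -c "
from carry import *
need(0,0.001,.242)"
```

```text
t: 13.72
eef_pos: [0.545, 0.2086, 0.2949]
tool_rot: [0.156, -0.663, 0.709, -0.183]
contact_force: [0.3, 0.6, -3.7]
gripper_width: 0.134
t 13.72 TCP [0.545  0.2086 0.2949] F [ 0.3  0.6 -3.7] gw 0.134 q [-0.46  0.21 -0.17  2.04  0.64  0.62 -2.74]
bar in scale [-0.0017 -0.0092  0.2412] yaw -4.6 lvl [-0.6 -0.2]
turn [0.009 0.012 0.032] shift [-0.0122 -0.0016  0.0004] | shift in target frame [-0.0123 -0.0012  0.0003]
scale x,y,z in target tool frame [[0.006, -0.88, 0.475], [-1.0, -0.013, -0.011], [0.016, -0.475, -0.88]]
```

```bash
python3 -m creep '[[[0.008,0,0,-0.007,-0.001,0,0],[0,0,0,-0.004,0,0,0],[0,0,0,0,0,0,0]]]' 120; python3 - <<'E'
from carry import *
need(0,0.001,.204)
c=cam('wrist');save(c,'w13');np.save('pics/w13.npy',c,allow_pickle=True)
c=cam('scene');cv2.imwrite('pics/s13.png',cv2.resize(c['color'][90:270,230:410,::-1],None,fx=3.3,fy=3.3,interpolation=cv2.INTER_CUBIC))
E
```

```text
t: 13.97
eef_pos: [0.5465, 0.2203, 0.2945]
tool_rot: [0.158, -0.662, 0.709, -0.186]
contact_force: [0.7, 0.0, -5.7]
gripper_width: 0.129
t 13.97 TCP [0.5465 0.2203 0.2945] F [ 0.7  0.  -5.7] gw 0.129 q [-0.48  0.22 -0.17  2.03  0.66  0.63 -2.77]
bar in scale [-0.0012  0.0025  0.2413] yaw -4.5 lvl [-0.2 -0.3]
turn [0.002 0.012 0.033] shift [-0.0013  0.0168  0.0335] | shift in target frame [-0.0011  0.0169  0.0335]
scale x,y,z in target tool frame [[0.006, -0.88, 0.475], [-1.0, -0.013, -0.011], [0.016, -0.475, -0.88]]
```

View pics/w13.png

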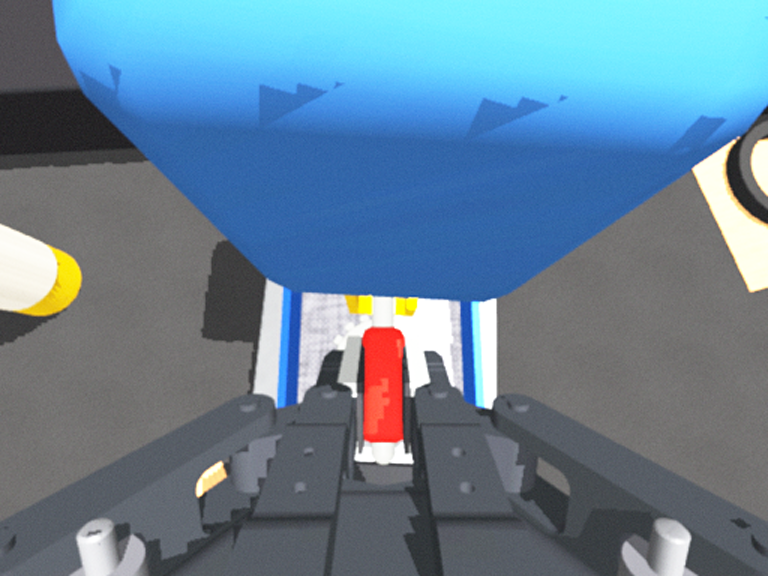

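View pics/s13.png

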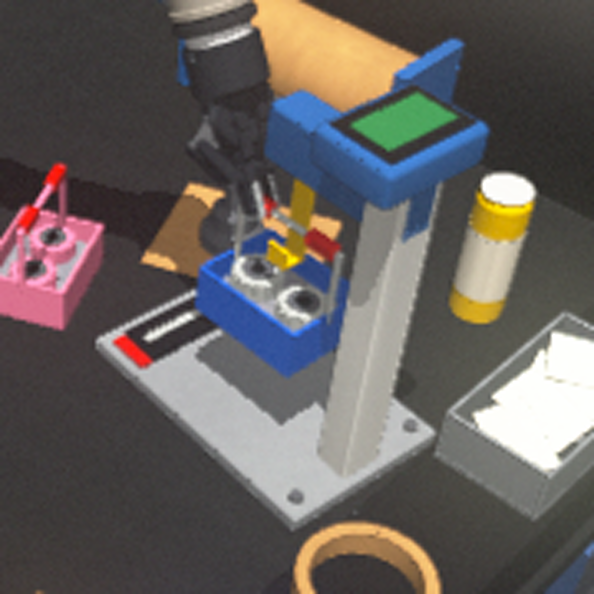

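Bar (384,310) is centred between back plate (360,305) and lip (406,305). Lowering.

```bash
python3 -m creep '[[[0,0,0,0,0.004,0.007,0],[0,0,0,0.001,0.004,0.007,0],[0,0,0,0,0.004,0.007,0],[0,0,0,0,0,0,0]]]' 120; python3 - <<'E'
from carry import *
need(0,0.001,.204)
c=cam('wrist');save(c,'w14')
E
```

```text
t: 14.4
eef_pos: [0.5458, 0.2156, 0.268]
tool_rot: [0.157, -0.661, 0.71, -0.186]
contact_force: [-0.8, -0.4, -5.7]
gripper_width: 0.135
t 14.4 TCP [0.5458 0.2156 0.268 ] F [-0.8 -0.4 -5.7] gw 0.135 q [-0.49  0.25 -0.15  2.06  0.72  0.58 -2.84]
bar in scale [-0.0014 -0.0026  0.2149] yaw -4.7 lvl [-0.2 -0.4]
turn [0.002 0.009 0.03 ] shift [-0.0055  0.0039  0.0103] | shift in target frame [-0.0055  0.0041  0.0102]
scale x,y,z in target tool frame [[0.006, -0.88, 0.475], [-1.0, -0.013, -0.011], [0.016, -0.475, -0.88]]
```

View pics/w14.png

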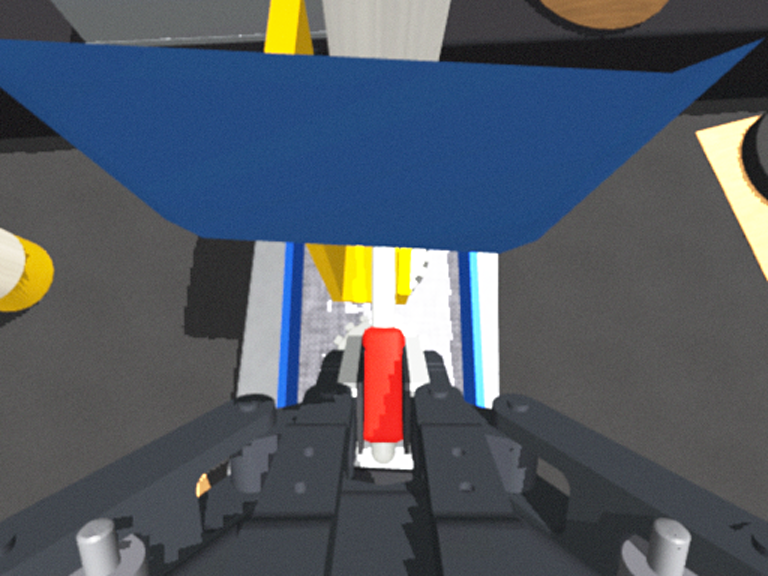

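Bar is inside the hook, nearer the lip (404,270); nudge +y and finish lowering.

```bash
python3 -m creep '[[[0,0,0,-0.0045,0.0015,0.003,0],[0,0,0,0,0.0015,0.003,0],[0,0,0,0,0,0,0]]]' 120; python3 -c "
from carry import *
need(0,0.001,.204)"
```

```text
t: 14.7
eef_pos: [0.5468, 0.2201, 0.2611]
tool_rot: [0.157, -0.661, 0.71, -0.186]
contact_force: [0.9, -0.0, -5.0]
gripper_width: 0.133
t 14.7 TCP [0.5468 0.2201 0.2611] F [ 0.9 -0.  -5. ] gw 0.133 q [-0.5   0.27 -0.15  2.06  0.74  0.57 -2.86]
bar in scale [-0.0008  0.0021  0.2079] yaw -4.8 lvl [-0.1 -0.4]
turn [0.002 0.009 0.03 ] shift [-0.0007  0.0013  0.0039] | shift in target frame [-0.0007  0.0013  0.0039]
scale x,y,z in target tool frame [[0.006, -0.88, 0.475], [-1.0, -0.013, -0.011], [0.016, -0.475, -0.88]]
```

```bash
python3 -m creep '[[[0,0,0,0,0.001,0.0018,0],[0,0,0,0,0,0,0]]]' 120;python3 -m creep '[[[0,0,0,0,0.0008,0.0014,0],[0,0,0,0,0,0,0]]]' 120; python3 -c "
from carry import *
need(0,0.001,.204)"
```

```text
t: 14.87
eef_pos: [0.5468, 0.2206, 0.2589]
tool_rot: [0.158, -0.661, 0.71, -0.186]
contact_force: [0.1, -0.2, -5.2]
gripper_width: 0.135
t: 15.03
eef_pos: [0.5472, 0.2209, 0.2584]
tool_rot: [0.159, -0.661, 0.709, -0.187]
contact_force: [-0.3, -1.2, -3.7]
gripper_width: 0.134
t 15.03 TCP [0.5472 0.2209 0.2584] F [-0.3 -1.2 -3.7] gw 0.134 q [-0.51  0.27 -0.14  2.06  0.74  0.56 -2.87]
bar in scale [-0.0004  0.003   0.2053] yaw -4.7 lvl [-0.  -0.3]
turn [-0.    0.01  0.03] shift [0.0001 0.0003 0.0014] | shift in target frame [0.0001 0.0003 0.0014]
scale x,y,z in target tool frame [[0.006, -0.88, 0.475], [-1.0, -0.013, -0.011], [0.016, -0.475, -0.88]]
```

```bash
python3 -m creep '[[[0,0,0,0.001,0.0008,0.0016,0],[0,0,0,0,0,0,0]]]' 120;python3 -m creep '[[[0,0,0,0,0.0006,0.0012,0],[0,0,0,0,0,0,0]]]' 120; python3 -c "
from carry import *
need(0,0.001,.204)"
```

```text
t: 15.2
eef_pos: [0.5474, 0.2209, 0.2582]
tool_rot: [0.16, -0.661, 0.709, -0.187]
contact_force: [0.1, -1.1, -4.5]
gripper_width: 0.135
t: 15.37
eef_pos: [0.5476, 0.221, 0.258]
tool_rot: [0.161, -0.661, 0.709, -0.187]
contact_force: [-1.4, -0.4, -1.9]
gripper_width: 0.134
t 15.37 TCP [0.5476 0.221  0.258 ] F [-1.4 -0.4 -1.9] gw 0.134 q [-0.51  0.27 -0.14  2.06  0.75  0.55 -2.88]
bar in scale [2.000e-04 3.400e-03 2.052e-01] yaw -4.7 lvl [ 0.2 -0.1]
turn [-0.004  0.013  0.029] shift [0.0003 0.0005 0.0009] | shift in target frame [0.0003 0.0005 0.0009]
scale x,y,z in target tool frame [[0.006, -0.88, 0.475], [-1.0, -0.013, -0.011], [0.016, -0.475, -0.88]]
```

```bash
python3 - <<'E'
from carry import *
c=cam('wrist');save(c,'w15')
E
python3 -m creep '[[[0,0,0,0,0,0,0.018],[0,0,0,0,0,0,0.022],[0,0,0,0,0,0,0.03],[0,0,0,0,0,0,0.045],[0,0,0,0,0,0,0.045]]]' 20; python3 - <<'E'
from carry import *
need(0,0.001,.204)
c=cam('wrist');save(c,'w16')
E
```

```text
t: 15.83
eef_pos: [0.5503, 0.222, 0.2603]
tool_rot: [0.164, -0.66, 0.708, -0.188]
contact_force: [0.3, 0.7, -0.6]
gripper_width: 0.527
t 15.83 TCP [0.5503 0.222  0.2603] F [ 0.3  0.7 -0.6] gw 0.527 q [-0.51  0.27 -0.13  2.06  0.75  0.55 -2.88]
bar in scale [0.003  0.005  0.2079] yaw -4.6 lvl [0.5 0.1]
turn [-0.01   0.017  0.028] shift [0.0015 0.0039 0.0016] | shift in target frame [0.0016 0.0038 0.0017]
scale x,y,z in target tool frame [[0.006, -0.88, 0.475], [-1.0, -0.013, -0.011], [0.016, -0.475, -0.88]]
```

View pics/w15.png

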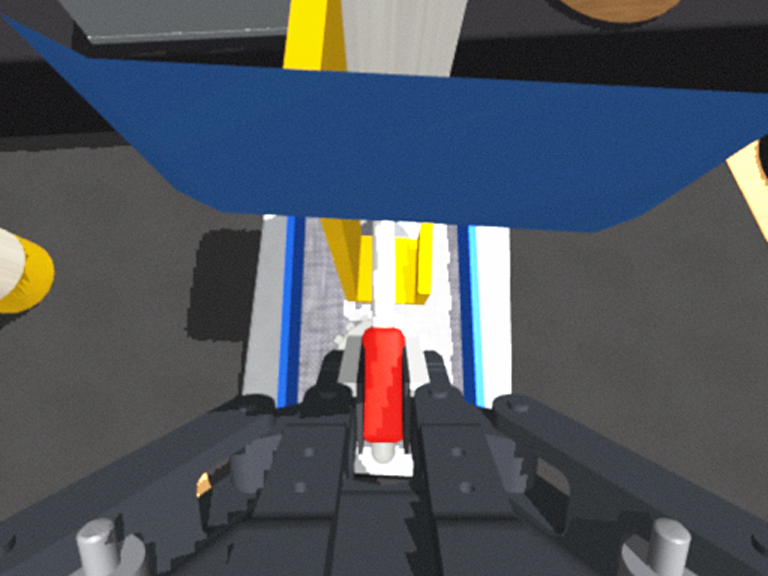

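View pics/w16.png

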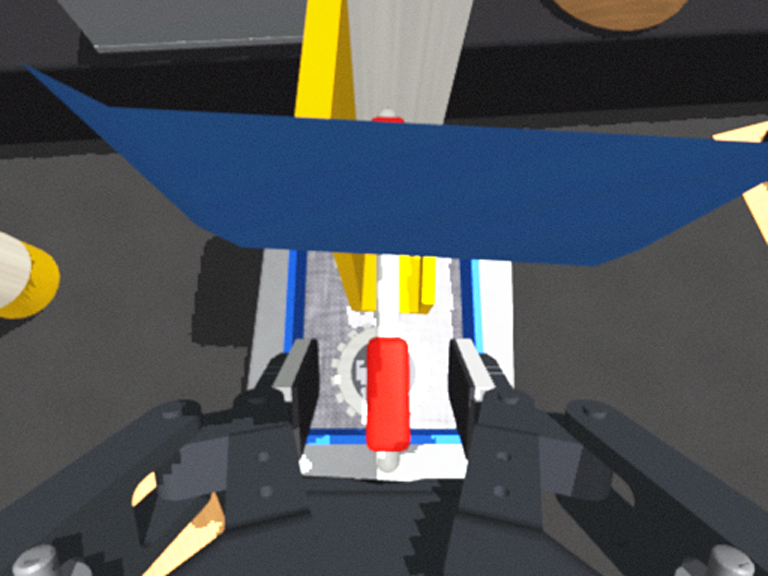

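Released: the bar hangs between plate and lip, fingers free on both sides. Backing out along the tool axis.

```bash
python3 -m creep '[[[0,0,0,0,0,-0.01,0.045],[0,0,0,0,0,-0.015,0.045],[0,0,0,0,0,-0.02,0.045]]]' 20; python3 - <<'E'
from h import *
p,M,o=pose();print(p.round(4),o['q'].round(3),np.round(o['contact_force'],1)); save(cam('wrist'),'w17')
E
```

```text
t: 16.13
eef_pos: [0.5277, 0.2229, 0.298]
tool_rot: [0.161, -0.66, 0.709, -0.187]
contact_force: [0.0, 0.2, 0.5]
gripper_width: 0.525
[0.5277 0.2229 0.298 ] [-0.508  0.193 -0.169  2.06   0.671  0.631 -2.81 ] [0.  0.2 0.5]
```

View pics/w17.png

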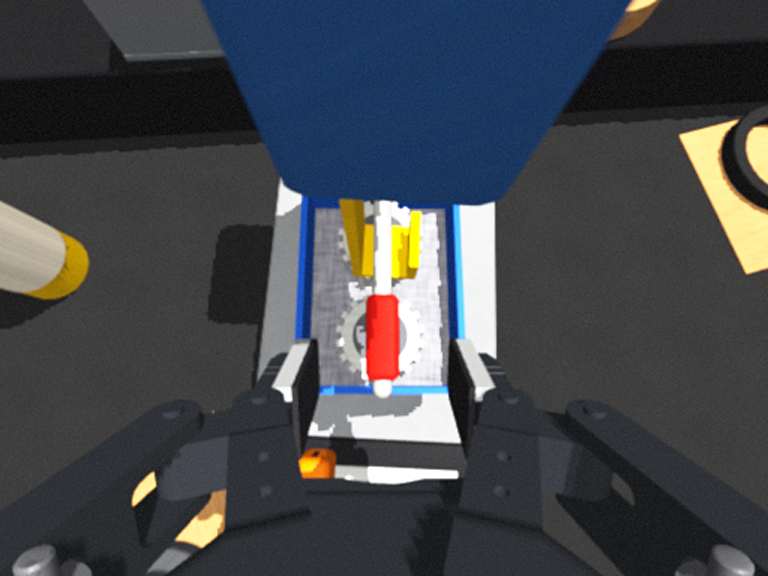

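```bash
python3 -m creep '[[[0,0,0,0,0,-0.025,0.045],[0,0,0,0,0,-0.03,0.045],[0,0,0,0,0,-0.03,0.045],[0,0,0,0,0,-0.02,0.045],[0,0,0,0,0,0,0.045],[0,0,0,0,0,0,0.045],[0,0,0,0,0,0,0.045]]]' 20; python3 - <<'E'
from carry import *
p,M,o=pose();print(p.round(4),o['q'].round(3),np.round(o['contact_force'],1),o['t'])
a=np.radians(SY); W=np.array([[np.cos(a),-np.sin(a),0],[np.sin(a),np.cos(a),0],[0,0,1]])
c=cam('wrist');save(c,'w18')
for n,c in (('wrist',c),('scene',cam('scene')),('top',cam('top'))):
    if n!='wrist': save(c,n[0]+'18')
    if n=='scene': cv2.imwrite('pics/s18z.png',cv2.resize(c['color'][90:270,230:410,::-1],None,fx=3.3,fy=3.3,interpolation=cv2.INTER_CUBIC))
    P=pts(c);hsv=cv2.cvtColor(c['color'],cv2.COLOR_RGB2HSV); H,S_,V=hsv[...,0],hsv[...,1],hsv[...,2]
    Q=(P-[S[0],S[1],0])@W
    m=((H<5)|(H>174))&(S_>170)&(c['range_z']>0)&(Q[...,2]>.17)&(Q[...,2]<.24)&(abs(Q[...,0])<.1)&(abs(Q[...,1])<.08)
    k,l,s,ce=cv2.connectedComponentsWithStats(m.astype(np.uint8))
    for i in range(1,k):
        if s[i,4]>15: print(n,'sleeve',s[i,4],np.percentile(Q[l==i],[3,50,97],axis=0).round(4).tolist())
    m=(H>100)&(H<125)&(S_>140)&(Q[...,2]>.06)&(Q[...,2]<.16)&(abs(Q[...,0])<.1)&(abs(Q[...,1])<.08)&(c['range_z']>0)
    if m.sum()>30:
        q=Q[m]; print(n,'blue',m.sum(),np.percentile(q,[3,50,97],axis=0).round(4).tolist())
        r=q[q[:,2]>.125]; A=np.c_[r[:,:2],np.ones(len(r))]; print('rim plane deg',np.degrees(np.linalg.lstsq(A,r[:,2],rcond=None)[0][:2]).round(2))
    m=(H>=6)&(H<=18)&(S_>190)&(P[...,2]>.07)&(P[...,2]<.09)&(P[...,0]>.45)&(P[...,0]<.53)&(P[...,1]>.15)&(P[...,1]<.32)
    if m.sum()>10: print(n,'lock',P[m].mean(0).round(4),P[m].min(0).round(3),P[m].max(0).round(3))
E
```

```text
t: 16.77
eef_pos: [0.4725, 0.2309, 0.4032]
tool_rot: [0.167, -0.661, 0.707, -0.187]
contact_force: [0.4, 0.0, -0.8]
gripper_width: 0.53
[0.4725 0.2309 0.4032] [-5.240e-01  2.000e-03 -2.270e-01  2.014e+00  5.100e-01  8.390e-01
 -2.681e+00] [ 0.4  0.  -0.8] 16.7667
wrist sleeve 414 [[-0.057, -0.0046, 0.2095], [-0.0421, 0.0018, 0.2114], [-0.025, 0.0076, 0.2129]]
wrist blue 1808 [[-0.0649, -0.0448, 0.086], [-0.0051, 0.0148, 0.1243], [0.0639, 0.0523, 0.1346]]
rim plane deg [-0.47  0.74]
wrist lock [0.4979 0.2652 0.0789] [0.48  0.255 0.071] [0.514 0.281 0.083]
scene sleeve 45 [[-0.0538, -0.009, 0.2003], [-0.0401, -0.005, 0.209], [-0.0261, 0.0057, 0.2134]]
scene sleeve 34 [[0.0265, -0.0065, 0.2048], [0.0403, -0.0011, 0.2098], [0.0574, 0.0046, 0.2142]]
scene blue 694 [[-0.0643, -0.0526, 0.0831], [0.0061, -0.0456, 0.1148], [0.0649, 0.0481, 0.1344]]
rim plane deg [0.35 0.06]
scene lock [0.4905 0.2611 0.0791] [0.475 0.253 0.07 ] [0.508 0.278 0.087]
top sleeve 33 [[-0.0522, -0.0049, 0.2077], [-0.0392, 0.0002, 0.2125], [-0.0273, 0.0051, 0.2154]]
top blue 147 [[-0.0651, -0.0487, 0.1091], [-0.029, -0.0241, 0.1316], [0.0649, 0.0491, 0.1379]]
rim plane deg [-0.23 -0.96]
```

View pics/s18z.png

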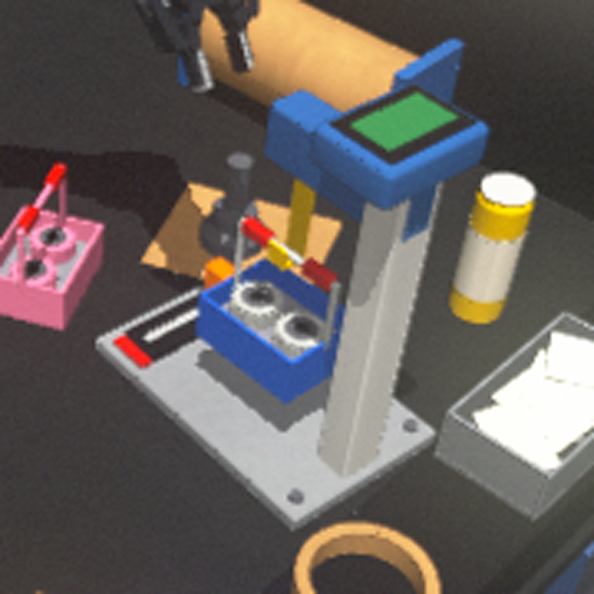

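View pics/w18.png

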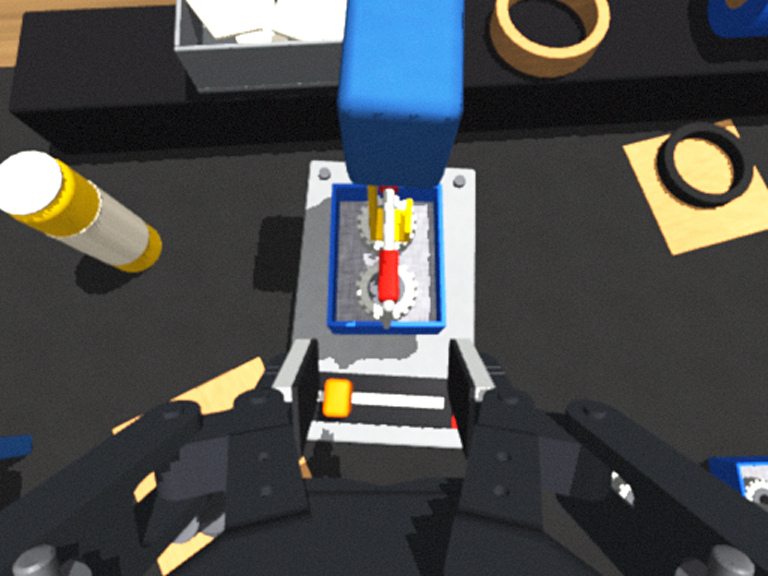

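View pics/t18.png

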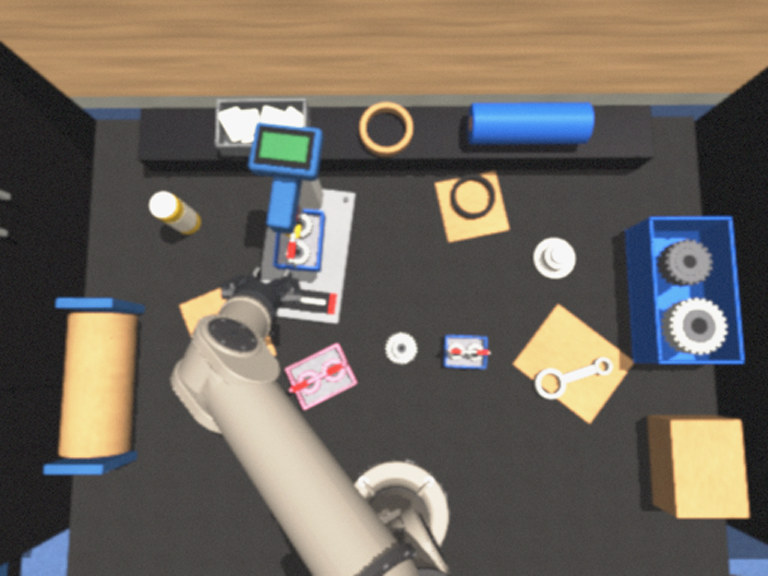

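Basket hangs in the hook, level, gripper clear; bystanders in place. One last stillness check, then hand in.

```bash
python3 -m creep '[[[0,0,0,0,0,0,0.045],[0,0,0,0,0,0,0.045],[0,0,0,0,0,0,0.045],[0,0,0,0,0,0,0.045],[0,0,0,0,0,0,0.045],[0,0,0,0,0,0,0.045]]]' 20; python3 - <<'E'
from h import *
c=cam('scene'); b=cv2.imread('pics/s18.png'); save(c,'s19'); d=cv2.absdiff(b,cv2.imread('pics/s19.png')).max(-1); print('changed px since s18',(d>40).sum(), 'in basket region',(d[250:370,420:560]>40).sum())
b=np.load('pics/scene0.npy',allow_pickle=True).item()
m=abs(c['color'].astype(int)-b['color']).max(-1)>40
n,l,s,ce=cv2.connectedComponentsWithStats(m.astype(np.uint8))
print([(s[i,4],(ce[i]*1.5).round()) for i in range(1,n) if s[i,4]>25])
c1=(cv2.imread('pics/s9.png')[240:290,425:470]).astype(int); 
from station import hand_in; print(hand_in())
E
```

```text
t: 17.42
eef_pos: [0.473, 0.2291, 0.3973]
tool_rot: [0.162, -0.661, 0.708, -0.187]
contact_force: [-0.4, 0.2, -0.0]
gripper_width: 0.526
changed px since s18 1264 in basket region 0
[(np.int32(2883), array([209.,  73.])), (np.int32(950), array([267.,  25.])), (np.int32(3117), array([421.,  73.])), (np.int32(944), array([489.,  34.])), (np.int32(135), array([261., 108.])), (np.int32(37), array([411., 108.])), (np.int32(333), array([200., 151.])), (np.int32(93), array([255., 161.])), (np.int32(35), array([275., 223.])), (np.int32(2189), array([458., 277.])), (np.int32(1804), array([322., 377.]))]
the job is handed in; nothing more can be done
None
```

The lock is released, the blue basket is hanging in the yellow hook, and I handed the job in at about 17.5 s of robot time. No verdict was reported.

**Lock:** I pushed the orange lock to the green end with the closed fingers. Force then rose to about 18 N and a further push moved it no more, so I take it to be at the end stop. It was already partway along its track when I started.

**Basket:** I gripped it by one red sleeve with the tool leaning about 27°. The bare middle of the handle went over the lip and down onto the hook floor.

**Last checks:**
- The bar is centred to within a few mm between the back plate and the lip.
- The basket is level to within about 1° in all three cameras.
- Nothing changed around the basket between two pictures about half a second apart.
- Wrist force is about zero and the gripper is about 0.15 m clear.
- Against the first scene picture, only the arm, lock, basket and shadows differ, so the other parts are where they were.

**What went less well:**
- **First lift:** I got the sign of one axis wrong, so the basket also moved about 57 mm back towards the small blue basket. I saw no contact force, and the small basket did not move.
- **Last joint:** it came to about 2.94 of its 2.96 rad range while I approached the handle. I switched to the half-turned grasp there; later the same joint reached −2.88.
- **Lock position:** the last readings were 0.265 m (wrist) and 0.261 m (scene), against 0.2686 m just after the push. The block was partly hidden in the last wrist view and the scene camera reads about 5 mm low there, so I relied on the push against the stop.

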